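# Fetch the food ring from behind the seasonings

### The job

The steel food ring on the aluminium stand is hemmed in by the shaker, the square jar and the pepper mill. First move all three, upright, into the empty dark steel tray, leaving the ring where it is; then, while they wait there, set the ring down flat in the middle of the white plate; last put the shaker, jar and mill back on the stand, each exactly where it stood at the start. Keep the seasonings upright throughout and leave the knife and the carton alone.

Things in the scene. Friction and masses are not known exactly. Their poses are not given: they have to be found in the camera images.
- ring: Food (forming) ring of bright steel, a plain tube open at both ends, axis upright: outer diameter 56 mm, wall 2.5 mm, height 45 mm, about 90 g. Origin: centre of its underside; z up. At the start it stands on the stand, hemmed in on three sides.
- shaker: Round metal shaker with a domed, holed top: straight cylinder of diameter 54 mm up to 103 mm, overall height 120 mm, about 220 g (its mass varies). Origin: centre of its underside; z up. Stands on one of the three places round the ring, drawn afresh each time.
- jar: Square white plastic spice jar with a black lid: 46 x 46 mm in plan, straight sides parallel to its x and y axes, height 115 mm, about 200 g (its mass varies). Origin: centre of its underside; z up. Stands on one of the three places round the ring.
- mill: Turned wooden pepper mill: foot of diameter 52 mm up to 30 mm, waist of diameter 36 mm from 30 to 75 mm, head of diameter 44 mm from 75 to 125 mm, small steel knob on top to 140 mm; about 210 g (its mass varies). Origin: centre of its underside; z up. Stands on one of the three places round the ring.
- stand: Flat aluminium stand, fixed: 170 mm (its x) by 210 mm (its y), 15 mm thick, flat, with four flush black discs of 60 mm as standing places. Origin: centre of its underside. In its frame the ring's disc is at x 35, y 0 mm; the others at (-27, 0), (35, 62), (35, -62) mm; things stand within 3 mm of them. Stand, tray and plate share three spots left to right, each turned up to 0.3 rad.
- tray: Shallow dark steel tray, fixed, open above: 240 mm (its x) by 200 mm (its y), 20 mm high, walls and floor 3 mm thick. Origin: centre of its underside; axes along the sides. Empty at the start; the side area for the three seasonings.
- plate: Round white plate of diameter 150 mm fixed on the middle of a square green cutting board of 200 mm, 15 mm thick. The plate's flat top is 22 mm above the origin, with a 3 mm lip at its edge. Origin: underside of the board at its centre, on the plate's axis; z up. Fixed to the worktop.
- knife: Bystander: kitchen knife with black handle lying beyond the work, 330 mm long, 22 mm high. Origin on the worktop where blade and handle meet; x towards the tip. Leave alone.
- carton: Bystander: white glove carton, 120 x 230 mm, 75 mm high, beyond the work. Origin: centre of its underside. Leave alone.
There are look-alikes about, which are no part of the job. What is shaped like the mill but green or red is not meant.

How it is judged:
By the outcome, as a careful person would: the job done as asked, in the order asked, and still so for the second after the job is handed in, with the robot touching nothing.
It also fails if it takes over 150 s, if anything falls off the work surface, if the arm or the gripper's body presses on something with over 40 N, if the wrist force passes 120 N, or if a joint passes its speed limit or range.

### The arm

A 6-joint arm with a two-finger parallel gripper is mounted at the origin on the work surface. World frame = base frame: x ahead of the robot, y to its left, z up, the work surface at z = 0. Lengths are in m, angles in rad, forces in N, time in s.
With the tool pointing down it reaches from about 0.25 to 0.775 m from the base axis. Payload 4 kg.
Tool frame: the origin (TCP) lies where the fingers leave the gripper's body, on its centre line; the fingertips stand 97 mm ahead of it and the grasp point (between the pads) lies 78 mm ahead of it; z points along the fingers, x is the direction in which the jaws open and shut, and the axes are right-handed (so a half turn about z gives the same grasp; the last joint's range is limited). The gripper opens to 94 mm and grips with 3 to 60 N. Pads are 16 mm wide; open, the fingers measure 119 mm over their backs; the gripper's body (75 mm by 177 mm) begins 78 mm behind the grasp point.
Start: joints at [1.154, 0.087, 1.371, -0, 1.684, -0.103], TCP at [0.17, 0.523, 0.303] pointing down, gripper open.
Joint ranges: [-3.1, 3.1], [-0.76, 2.03], [0.27, 2.55], [-1.08, 4.22], [0.17, 2.65], [-2.57, 2.57]. Speed limits (rad/s): [2.79, 2.79, 3.14, 3.14, 3.14, 3.14].

### API

Orientations are given as [roll, pitch, yaw] about the fixed x, y, z axes, in that order (R = Rz(yaw) Ry(pitch) Rx(roll)).
In Python, from bench import * gives the robot as it stands.
- The arm moves only by the tool jog_arm, never from a script. Its argument "moves" is a list of rows, each a list of 7 numbers: the turn, a rotation vector about the world's x, y, z in rad, then the shift along the world's x, y, z in mm, then the finger opening in mm, from 0 to 94. In form: [[rx, ry, rz, tx, ty, tz, fingers], ...]. A call has 1 to 12 rows; each row shifts and turns the commanded pose from where the row before left it; what a row does not reach is not made up. A row lasts 1/8 s, in which the tool goes at most 62.5 mm and 10.7 degrees, less where a joint would pass 70% of its speed; a pose out of reach is approached as far as the arm can. A call is refused whole if a number of a shift passes 62.5 or a number of a turn 0.188, either way. A call with a gripper value outside its range is refused whole. The fingers move at their own pace and stop on an object; the grip force is fixed at half the most. Time passes only in rows, so rows that do not move let the fingers close. It gives the time, the measured TCP pose, the force and the opening at its end, in the units of the state.
- get_obs(): the state, without advancing time (a new reading comes with each control period).
- snapshot(name): name is "scene" or "top" or "wrist"; returns the picture (480x640x3 uint8, red, green, blue); there is no depth.
- get_calibration(name): a dict with "camera_matrix" (3x3 intrinsics, pixels), "R" (3x3) and "t" (3): a world point X has camera coordinates R X + t. Camera axes: x right, y down, z forward; pixel columns grow to the right and rows downward; lengths in m; the calibration is good to about 2 mm. The wrist camera is an equidistant fisheye: a pixel r from the principal point sees the ray r / f radians off the axis. A picture is of the moment at which its call begins: read the wrist's pose just before it. get_calibration takes no time and is no camera call; for the wrist camera it gives the pose at the moment of the call.
- close_job(): hands the job in, once; it reports no verdict.
Trained networks look in the newest picture that a camera, given by its name, has taken for a name from the list of things; names that differ only in an ending like _2 or _b are one class to them, and where a whole thing is asked for, a point or a joint stands for the part that bears it (a point fixed in the world has none). Each returns a list of dicts, best first, with "conf" (0 to 1); they miss things now and then, are a little off and sometimes report something else, mostly with a low value. They report only what shows in the picture. A call takes as long as a camera call. They do not tell look-alikes from the thing itself.
- look_for(label, camera): "bbox" ([left, top, right, bottom] in pixels, round what is visible of it).
The state is a dict: "time": time; "joint_positions": joint angles; "qvel": joint speeds; "joint_torque": joint torques, N m; "tool_pos": TCP position; "ee_rot": TCP orientation; "wrist_force": force on the tool from outside, world axes, zero at the start; "wrist_torque": the same for the moment, N m; "width": finger opening in m.
Only numpy, scipy, OpenCV 4.12 (cv2) and the standard library are available. Lean on these libraries where they do the work, as an engineer would, in place of code of your own. Each camera call takes 0.05 s, during which the arm holds its last target.

## Working session

There is one attempt and no reset: what is moved stays moved. The work goes in short steps, Python scripts to look and compute and a tool call to move; the robot and the scene stay as the last step left them, time stands still between calls to the robot, and variables do not carry over. Pictures are saved under pics/ and viewed, and the job is handed in when it is done.

Besides the shell and the picture viewer there is one more tool, called after "Emit:" as a command line: name --pt "numbers of a row" for each row, then --argument value for the rest. jog_arm: Moves the arm, as the interface text tells. Its arguments: {"type":"object","properties":{"moves":{"type":"array","items":{"type":"array","items":{"type":"number"}}}},"required":["moves"]}

```bash
mkdir -p pics
python3 - <<'E'
from bench import *
import cv2
for n in ["scene","top","wrist"]:
    im=snapshot(n); cv2.imwrite(f"pics/{n}0.png",im[:,:,::-1])
    c=get_calibration(n); print(n,c)
print(get_obs())
E
```

```text
scene {'camera_matrix': array([[447.25122415,   0.        , 322.54477129],
       [  0.        , 447.25122415, 229.45799045],
       [  0.        ,   0.        ,   1.        ]]), 'R': array([[-2.03958172e-01,  9.78979520e-01,  4.04005569e-04],
       [ 5.38040105e-01,  1.12438692e-01, -8.35386370e-01],
       [-8.17871573e-01, -1.70166505e-01, -5.49663034e-01]]), 't': array([ 0.16276367, -0.24534884,  1.34528996])}
top {'camera_matrix': array([[560.6801066 ,   0.        , 324.93370879],
       [  0.        , 560.6801066 , 239.74444419],
       [  0.        ,   0.        ,   1.        ]]), 'R': array([[-0.01304038, -0.99988175,  0.00815051],
       [-0.98618212,  0.01151457, -0.16526413],
       [ 0.16515074, -0.01019299, -0.98621566]]), 't': array([-0.07742199,  0.5243438 ,  1.12494627])}
wrist {'camera_matrix': array([[371.64829954,   0.        , 324.09108403],
       [  0.        , 371.64829954, 244.70046128],
       [  0.        ,   0.        ,   1.        ]]), 'R': array([[ 3.08968468e-01,  9.51071843e-01, -9.14341842e-04],
       [ 9.11584029e-01, -2.95865902e-01,  2.85443386e-01],
       [ 2.71206645e-01, -8.90265052e-02, -9.58395136e-01]]), 't': array([-0.55035624, -0.02972843,  0.3921615 ])}
{'time': 0.15, 'joint_positions': array([ 1.15391157e+00,  8.78047108e-02,  1.37185329e+00, -4.23605114e-06,
        1.68358323e+00, -1.03117125e-01]), 'qvel': array([ 0.00154392, -0.0018199 , -0.00443727, -0.00104559, -0.00055761,
        0.00172465]), 'joint_torque': array([ 9.62304694e-04, -3.40642226e+01, -3.02793288e+01,  7.19257467e-02,
        3.04855895e-02, -1.11714050e-04]), 'tool_pos': array([0.16967205, 0.52292434, 0.30178956]), 'ee_rot': array([-3.14142715e+00,  1.64025304e-03,  1.25702835e+00]), 'wrist_force': array([0.55851034, 1.01581872, 0.37020721]), 'wrist_torque': array([-0.02742837,  0.01791092,  0.06423602]), 'width': 0.09385151313762355}
```

View pics/scene0.png

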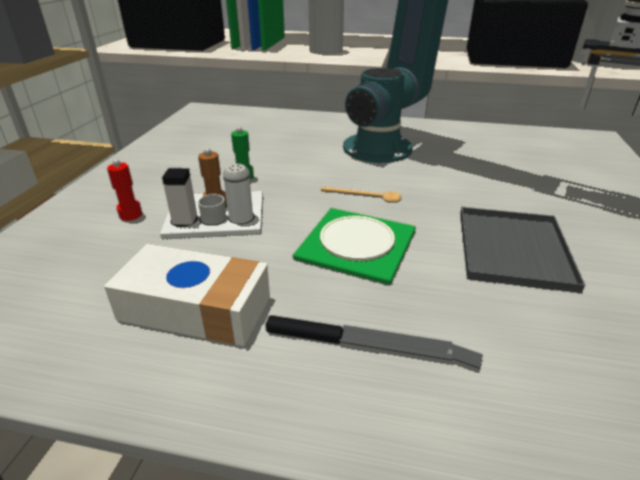

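View pics/top0.png

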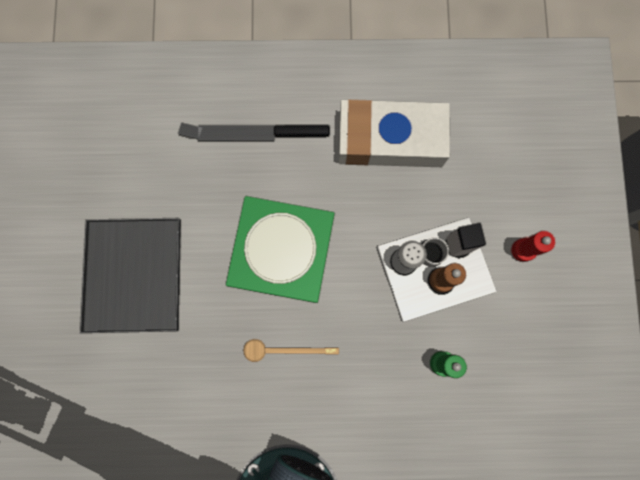

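View pics/wrist0.png

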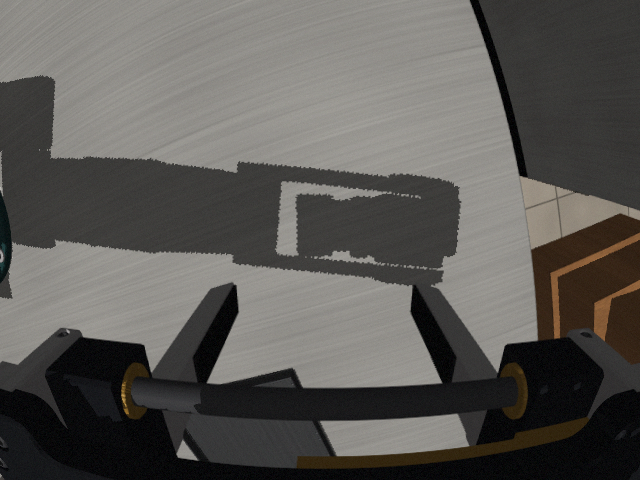

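Top view: tray at (130,275), plate at (280,248), stand around (437,270). The shaker is at (408,255), the ring at (434,250), the jar at (470,238) and the brown mill at (448,278). Red and green mills are decoys. Next I'll measure the fixtures.

```bash
cat > h.py <<'E'
from bench import *
import cv2, numpy as np
def proj(n,P,c=None):
    c=c or get_calibration(n); P=np.atleast_2d(P); X=P@c["R"].T+c["t"]; K=c["camera_matrix"]
    if n=="wrist":
        r=np.hypot(X[:,0],X[:,1]); th=np.arctan2(r,X[:,2]); s=th/np.maximum(r,1e-9)
        return np.c_[X[:,0]*s*K[0,0]+K[0,2],X[:,1]*s*K[1,1]+K[1,2]]
    x=X/X[:,2:]; return (x@K.T)[:,:2]
def back(n,uv,z,c=None):
    c=c or get_calibration(n); K=c["camera_matrix"]; uv=np.atleast_2d(uv).astype(float)
    a=(uv-[K[0,2],K[1,2]])/K[0,0]
    if n=="wrist":
        th=np.linalg.norm(a,axis=1,keepdims=True); d=np.c_[a/np.maximum(th,1e-9)*np.sin(th),np.cos(th)]
    else: d=np.c_[a,np.ones(len(a))]
    d=d@c["R"]; o=-c["R"].T@c["t"]
    return o+d*((z-o[2])/d[:,2])[:,None]
def crop(im,x0,y0,x1,y1,s,f):
    cv2.imwrite(f,cv2.resize(im[y0:y1,x0:x1,::-1],None,fx=s,fy=s,interpolation=cv2.INTER_CUBIC))
E
python3 - <<'E'
from h import *
im=snapshot("top")
crop(im,365,205,505,330,5,"pics/t_stand.png")
crop(snapshot("scene"),150,130,275,245,5,"pics/s_stand.png")
def quad(mask,z,nm):
    cs,_=cv2.findContours(mask,cv2.RETR_EXTERNAL,cv2.CHAIN_APPROX_NONE); c=max(cs,key=cv2.contourArea)
    b=cv2.boxPoints(cv2.minAreaRect(c)); w=back("top",b,z); print(nm,w[:,:2].round(4).tolist(),"c",w.mean(0)[:2].round(4),"sides",np.linalg.norm(np.diff(w,axis=0),axis=1).round(3), "yaw",[round(float(np.arctan2(*(w[i+1]-w[i])[[1,0]])),3) for i in range(3)])
i=im.astype(int)
g=((i[...,1]>i[...,0]+40)&(i[...,1]>i[...,2]+30)).astype(np.uint8); g[:,350:]=0; quad(g,.015,"board")
d=(i.max(2)<90).astype(np.uint8); d[:,:60]=0; d[:,200:]=0; d[350:]=0; d[:200]=0; quad(d,.02,"tray")
p=(i.min(2)>205).astype(np.uint8); p[:,:230]=0;p[:,340:]=0;p[:190]=0;p[310:]=0
cs,_=cv2.findContours(p,0,1); e=cv2.fitEllipse(max(cs,key=cv2.contourArea)); print("plate",e,back("top",e[0],.023))
s=np.array([[378,246],[470,219],[495,291],[403,320]]); w=back("top",s,.015);print("stand",w.round(4),w.mean(0))
for n in["shaker","jar","mill","ring"]: print(n,look_for(n,"top")[:3])
E
```

```text
board [[0.4337, 0.1266], [0.6286, 0.0932], [0.5883, -0.1047], [0.3952, -0.0662]] c [0.5115 0.0122] sides [0.198 0.202 0.197] yaw [-0.17, -1.772, 2.945]
tray [[0.5783, 0.4378], [0.5759, 0.2249], [0.3375, 0.2179], [0.3402, 0.4238]] c [0.458  0.3261] sides [0.213 0.238 0.206] yaw [-1.582, -3.112, 1.558]
plate ((293.078857421875, 263.9720458984375), (18.192142486572266, 50.431190490722656), 52.089805603027344) [[ 0.47589706 -0.01634282  0.023     ]]
stand [[ 0.5133 -0.1973  0.015 ]
 [ 0.5699 -0.3974  0.015 ]
 [ 0.4144 -0.4416  0.015 ]
 [ 0.3563 -0.2451  0.015 ]] [ 0.46345794 -0.32035254  0.015     ]
shaker [{'bbox': [391.9, 240.1, 425.2, 278.3], 'conf': 0.97}, {'bbox': [335.6, 100.2, 451.1, 165.9], 'conf': 0.74}, {'bbox': [377.0, 215.8, 496.5, 319.7], 'conf': 0.31}]
jar [{'bbox': [447.5, 221.7, 486.1, 254.8], 'conf': 0.95}]
mill [{'bbox': [510.8, 228.4, 554.9, 260.9], 'conf': 0.67}, {'bbox': [429.1, 352.0, 466.1, 374.9], 'conf': 0.63}, {'bbox': [432.7, 260.6, 462.8, 292.8], 'conf': 0.61}]
ring [{'bbox': [179.2, 120.3, 329.5, 144.7], 'conf': 0.59}, {'bbox': [424.3, 238.3, 446.0, 265.3], 'conf': 0.56}]
```

View pics/t_stand.png

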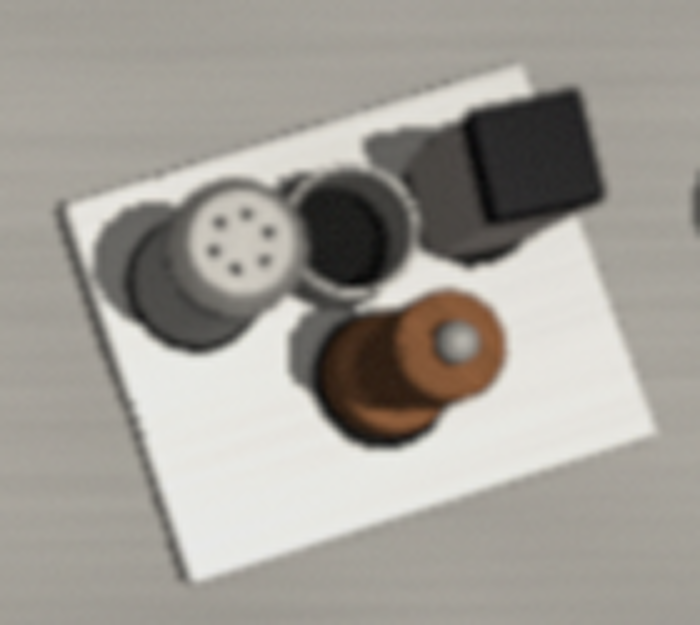

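View pics/s_stand.png

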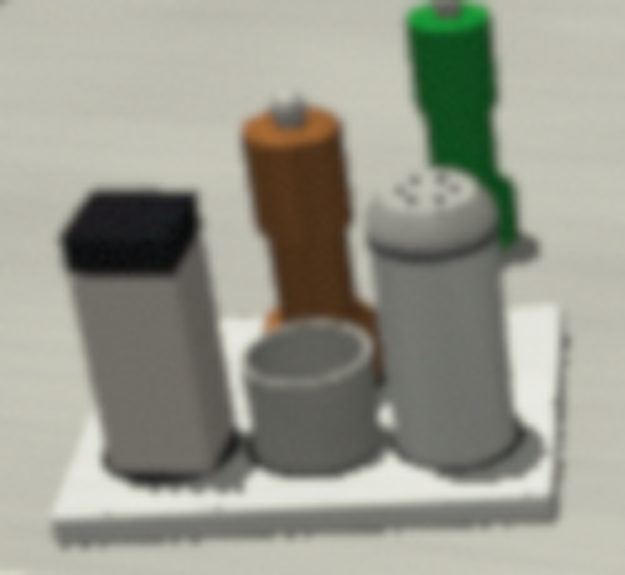

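Emit:
jog_arm --pt "0 0 -0.081 20 -55 0 94" --pt "0 0 -0.081 20 -55 0 94" --pt "0 0 -0.081 20 -55 0 94" --pt "0 0 -0.081 20 -55 0 94" --pt "0 0 -0.081 20 -55 0 94" --pt "0 0 -0.081 20 -55 0 94" --pt "0 0 -0.081 20 -55 0 94" --pt "0 0 -0.081 20 -55 0 94" --pt "0 0 -0.081 20 -55 0 94" --pt "0 0 -0.081 20 -55 0 94" --pt "0 0 -0.081 20 -55 0 94" --pt "0 0 -0.081 20 -55 0 94"

```text
time: 1.95
tool_pos: [0.41, -0.1389, 0.3031]
ee_rot: [3.141, -0.001, 0.282]
wrist_force: [0.9, 0.3, 0.8]
width: 0.0937
```

Emit:
jog_arm --pt "0 0 0 0 0 0 94" --pt "0 0 0 0 0 0 94"

```text
time: 2.2
tool_pos: [0.4096, -0.1365, 0.3026]
ee_rot: [-3.141, 0.0, 0.285]
wrist_force: [-0.0, 0.5, -0.1]
width: 0.0938
```

Run:
```python
from h import *
c=get_calibration("wrist"); o=get_obs(); print(o["tool_pos"],o["ee_rot"],o["wrist_force"],"cam",-c["R"].T@c["t"],c["R"][2])
cv2.imwrite("pics/w1.png",snapshot("wrist")[:,:,::-1])
```

```text
[ 0.40956489 -0.13651959  0.30260098] [-3.14061788e+00  1.62873610e-04  2.85103639e-01] [-0.01024323  0.5404944  -0.12485057] cam [ 0.38672069 -0.05559848  0.38471739] [ 0.07979964 -0.27278543 -0.95875968]
```

View pics/w1.png

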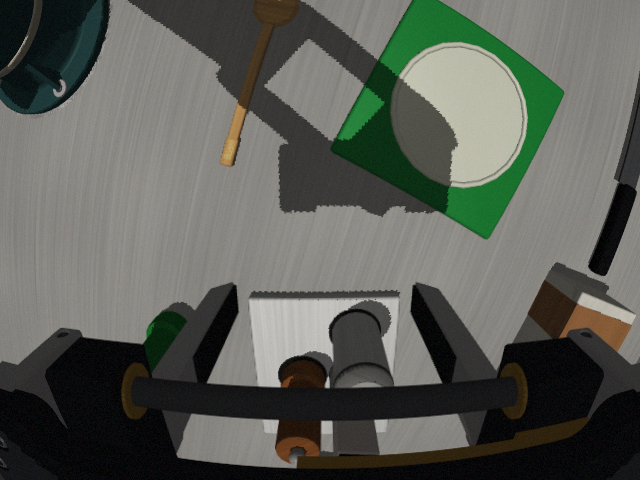

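Wrist view: the stand is at (320,360) behind the gripper bar. The camera sits on the tool's +y side, so I'll move beyond the stand for a clear view.

Emit:
jog_arm --pt "0 0 0 10 -50 5 94" --pt "0 0 0 10 -50 5 94" --pt "0 0 0 10 -50 5 94" --pt "0 0 0 10 -50 5 94" --pt "0 0 0 10 -50 5 94" --pt "0 0 0 10 -50 5 94" --pt "0 0 0 0 0 0 94" --pt "0 0 0 0 0 0 94"

```text
time: 3.25
tool_pos: [0.4704, -0.435, 0.3329]
ee_rot: [-3.141, -0.0, 0.287]
wrist_force: [0.5, 0.1, -0.1]
width: 0.0941
```

Run:
```python
from h import *
import pickle
c=get_calibration("wrist"); o=get_obs(); print(o["tool_pos"],o["ee_rot"],"cam",-c["R"].T@c["t"])
im=snapshot("wrist");cv2.imwrite("pics/w2.png",im[:,:,::-1]); pickle.dump((c,im),open("w2.pkl","wb"))
```

```text
[ 0.4703929  -0.43503782  0.33294995] [-3.14086997e+00 -3.74807725e-04  2.87210820e-01] cam [ 0.44734479 -0.35416671  0.41503504]
```

View pics/w2.png

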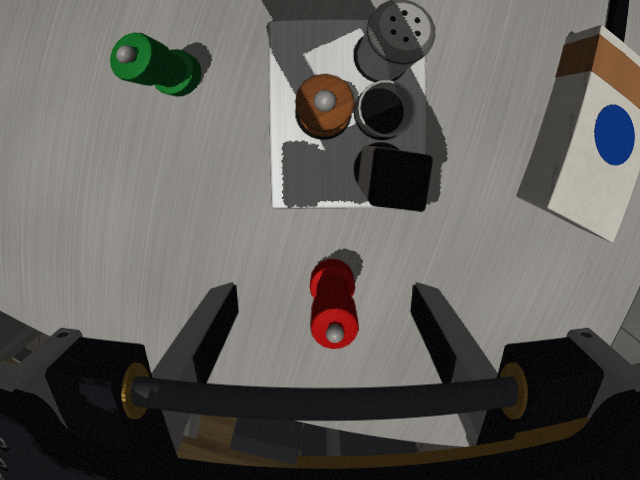

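Wrist view 2 shows the stand almost from above: mill knob (324,101), ring (384,108), shaker top (402,30), jar lid (400,180). I'll zoom in for precise measurement.

Run:
```python
from h import *
import pickle
c,im=pickle.load(open("w2.pkl","rb"))
a=np.clip(im.astype(float)*1.0,0,255); a=(255*(a/255)**.6).astype(np.uint8)
crop(a,260,0,450,220,int(4),"pics/x.png")
x=cv2.imread("pics/x.png"); cv2.imwrite("pics/w2a.png",x[:460]); cv2.imwrite("pics/w2b.png",x[420:])
def ov(cx,cy,f):
    pass
```

```text
(no output)
```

View pics/w2a.png

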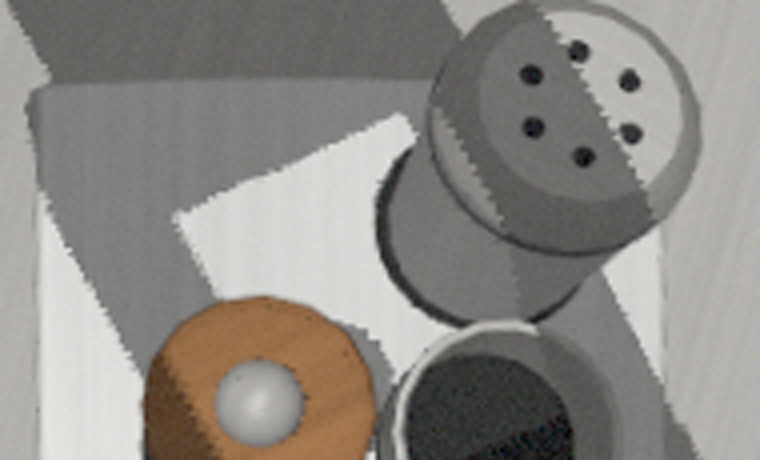

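View pics/w2b.png

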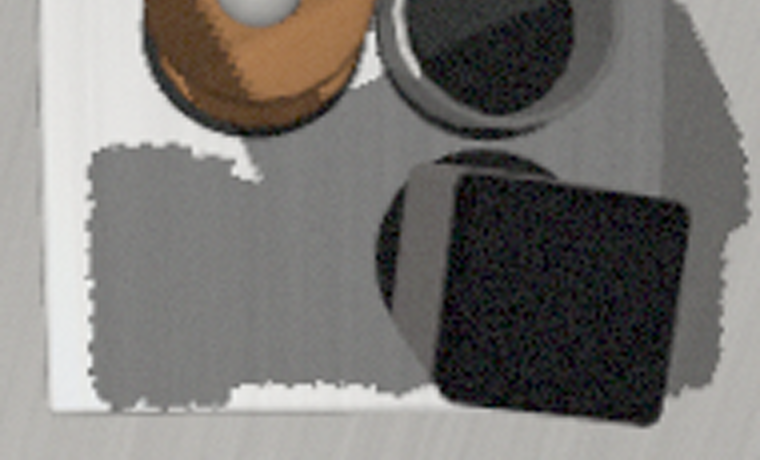

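```bash
cat >> h.py <<'E'
STC=np.array([.4635,-.3204]); YAW=.285
def Rm(y): return np.array([[np.cos(y),-np.sin(y)],[np.sin(y),np.cos(y)]])
E
python3 - <<'E'
from h import *
import pickle
c,im=pickle.load(open("w2.pkl","rb"))
P=lambda x,z:back("wrist",np.atleast_2d(np.array(x,float))/4+[260-.375,-.375],z,c)[:,:2].round(4)
print("knob",P([259,403],.152)); print("holes",P([581.2,104],.132))
j=P([[458,593],[691,627],[660,847],[435,817]],.130); print("jar",j.tolist(),j.mean(0),[round(float(np.arctan2(*(j[(i+1)%4]-j[i])[::-1])),3) for i in range(4)],np.linalg.norm(j-np.roll(j,1,0),axis=1))
print("standTL,BL",P([[38,88],[50,830]],.015),P([[663,240],[440,831]],.015))
# top cam
Q=lambda x,z:back("top",np.atleast_2d(np.array(x,float))/5+[365-.4,205-.4],z)[:,:2].round(4)
print("knob",Q([459,341],.152),"holes",Q(np.mean([[219,222],[247,214],[268,232],[265,261],[236,268],[214,250]],0),.132))
j=Q([[468,113],[577,89],[604,196],[491,221]],.130); print("jar",j.tolist(),j.mean(0),[round(float(np.arctan2(*(j[(i+1)%4]-j[i])[::-1])),3) for i in range(4)])
print("stand",Q([[63,205],[523,65],[656,433],[190,582]],.015).tolist())
E
```

```text
knob [[ 0.4402 -0.3288]]
holes [[ 0.4811 -0.2497]]
jar [[0.4862, -0.3505], [0.5323, -0.3422], [0.5407, -0.3858], [0.4952, -0.3935]] [ 0.5136 -0.368 ] [0.178, -1.38, -2.974, 1.777] [0.04393177 0.04684122 0.0444018  0.04614694]
standTL,BL [[ 0.354  -0.2454]
 [ 0.4141 -0.4428]] [[ 0.5271 -0.2367]
 [ 0.517  -0.4128]]
knob [[ 0.4396 -0.3284]] holes [[ 0.4811 -0.2516]]
jar [[0.5306, -0.3419], [0.5396, -0.3848], [0.4974, -0.3928], [0.4881, -0.3486]] [ 0.513925 -0.367025] [-1.364, -2.954, 1.778, 0.156]
stand [[0.5142, -0.1956], [0.573, -0.3959], [0.4139, -0.4433], [0.3542, -0.2442]]
```

```bash
cat >> h.py <<'E'
def circ(x,y,z,r): t=np.linspace(0,2*np.pi,80); return np.c_[x+r*np.cos(t),y+r*np.sin(t),0*t+z]
def sq(x,y,z,a,b,yaw):
    p=np.array([[1,1],[1,-1],[-1,-1],[-1,1],[1,1]])*[a/2,b/2]@Rm(yaw).T+[x,y]; return np.c_[p,np.full(5,z)]
def draw(im,n,c,box,s,curves,f,gam=.6):
    a=(255*(im/255.)**gam).astype(np.uint8); x0,y0,x1,y1=box
    a=cv2.resize(a[y0:y1,x0:x1,::-1],None,fx=s,fy=s,interpolation=cv2.INTER_CUBIC)
    for P,col in curves:
        p=(proj(n,P,c)-[x0,y0]+.5)*s-.5
        cv2.polylines(a,[np.round(p*8).astype(np.int32)],False,col,1,cv2.LINE_AA,3)
    cv2.imwrite(f,a)
E
python3 - <<'E'
from h import *
import pickle
c,im=pickle.load(open("w2.pkl","rb"))
st=(.4638,-.3197,.29); R=(0,0,255);G=(0,220,0);B=(255,0,0)
mill=(.440,-.3286);sh=(.481,-.2505);jar=(.5137,-.3675,.187);ring=(.4973,-.3097)
C=[(sq(*st[:2],.015,.17,.21,st[2]),R),(circ(*mill,.14,.022),B),(circ(*mill,.015,.026),B),(circ(*sh,.118,.027),G),(circ(*sh,.015,.027),G),(sq(*jar[:2],.13,.046,.046,jar[2]),R),(sq(*jar[:2],.015,.046,.046,jar[2]),R),(circ(*ring,.06,.028),B),(circ(*ring,.06,.0255),B),(circ(*ring,.015,.028),B)]
for l in[(35,0),(-27,0),(35,62),(35,-62)]:
    q=Rm(st[2])@np.array(l)/1000+st[:2]; C.append((circ(*q,.015,.03),(200,200,0)))
draw(im,"wrist",c,(260,0,450,220),3,C,"pics/o_w.png")
draw(snapshot("scene"),"scene",None,(150,130,275,245),5,C,"pics/o_s.png")
E
```

```text
(no output)
```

View pics/o_w.png

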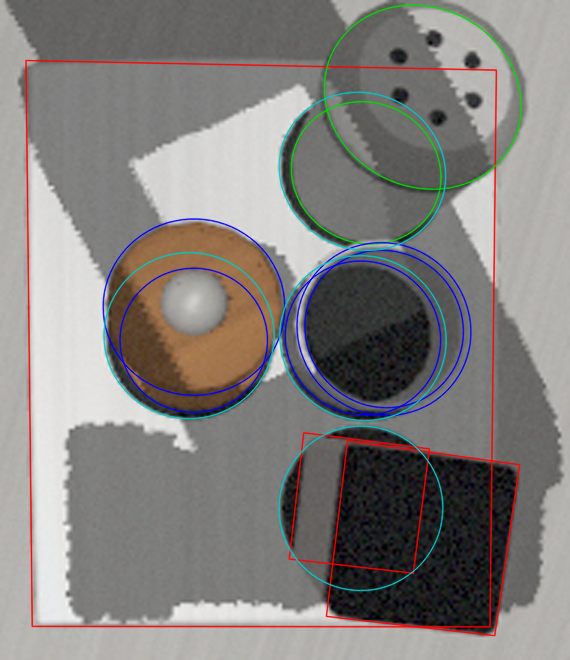

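View pics/o_s.png

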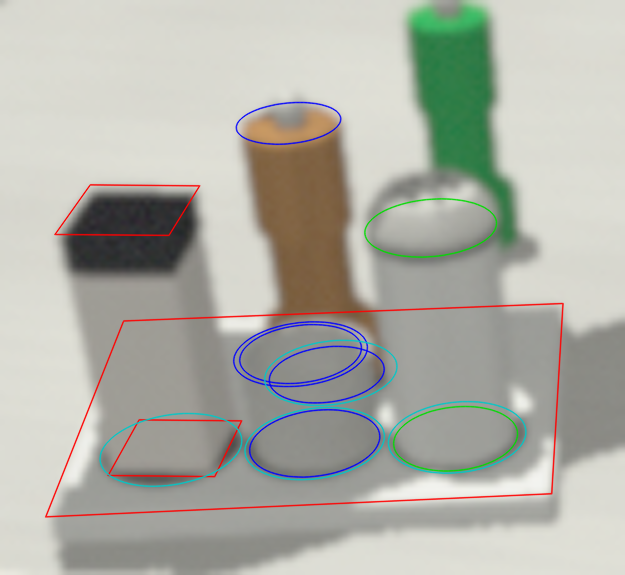

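Overlays agree within about 1 mm in the wrist view. The scene camera is offset by about 1 px. I'm starting with the shaker.

Emit:
jog_arm --pt "0 0 0 3 46.5 0 94" --pt "0 0 0 3 46.5 0 94" --pt "0 0 0 3 46.5 0 94" --pt "0 0 0 2 47 0 94" --pt "0 0 0 0 0 -40 94" --pt "0 0 0 0 0 -40 94" --pt "0 0 0 0 0 0 94" --pt "0 0 0 0 0 0 94"

```text
time: 4.35
tool_pos: [0.4811, -0.25, 0.2549]
ee_rot: [3.139, -0.002, 0.286]
wrist_force: [0.7, 0.5, 0.6]
width: 0.0939
```

Run:
```python
from h import *
for i in range(4):
    c=get_calibration("wrist"); o=get_obs(); print(o["tool_pos"].round(4),o["ee_rot"].round(4)); im=snapshot("wrist")
cv2.imwrite("pics/w3.png",im[:,:,::-1])
```

```text
[ 0.4811 -0.25    0.2549] [ 3.1393e+00 -2.1000e-03  2.8580e-01]
[ 0.4814 -0.2504  0.2555] [ 3.1383e+00 -3.0000e-03  2.8550e-01]
[ 0.4815 -0.2506  0.2555] [ 3.138  -0.0032  0.2852]
[ 0.4815 -0.2508  0.2553] [ 3.1382e+00 -3.1000e-03  2.8500e-01]
```

View pics/w3.png

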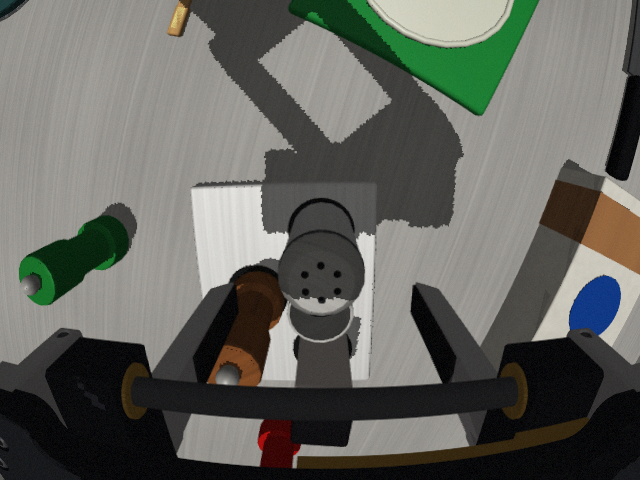

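The shaker is at (321,280), centred between the fingers at midline x≈324. Descend and grip.

Emit:
jog_arm --pt "0 0 0 0 0 -40 94" --pt "0 0 0 0 0 -39 94" --pt "0 0 0 0 0 0 94" --pt "0 0 0 0 0 0 70" --pt "0 0 0 0 0 0 60" --pt "0 0 0 0 0 0 50" --pt "0 0 0 0 0 0 40" --pt "0 0 0 0 0 0 40" --pt "0 0 0 0 0 0 40"

```text
time: 5.68
tool_pos: [0.4808, -0.2506, 0.1743]
ee_rot: [3.141, -0.0, 0.285]
wrist_force: [-1.5, -0.9, 3.0]
width: 0.0536
```

Run:
```python
from h import *
for i in range(2):
    o=get_obs(); print(o["tool_pos"].round(4),o["ee_rot"].round(4),o["width"],o["wrist_force"]); im=snapshot("top")
crop(im,365,205,505,330,5,"pics/t4.png")
```

```text
[ 0.4808 -0.2506  0.1743] [ 3.1408e+00 -2.0000e-04  2.8500e-01] 0.053579794204991274 [-1.47439545 -0.85687188  2.98818285]
[ 0.4808 -0.2506  0.1743] [ 3.1409e+00 -2.0000e-04  2.8500e-01] 0.05334030904536072 [-0.85153832 -0.62773     4.24637335]
```

View pics/t4.png

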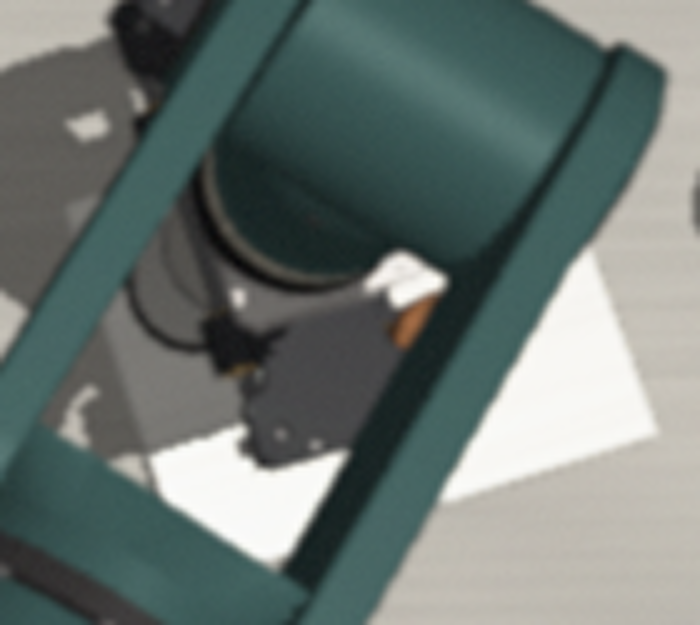

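Shaker gripped, with a width of 53.5 mm as expected. Lift it and carry it to the tray.

Emit:
jog_arm --pt "0 0 0 0 0 20 40" --pt "0 0 0 0 0 50 40" --pt "0 0 0 0 25 0 40" --pt "0 0 0 -6 50 0 40" --pt "0 0 0 -6 50 0 40" --pt "0 0 0 -6 50 0 40" --pt "0 0 0 -6 50 0 40" --pt "0 0 0 -6 50 0 40" --pt "0 0 0 -6 50 0 40" --pt "0 0 0 -6 50 0 40" --pt "0 0 0 -6 50 0 40" --pt "0 0 0 -6 50 0 40"

```text
time: 7.28
tool_pos: [0.4259, 0.2263, 0.2427]
ee_rot: [-3.141, 0.001, 0.285]
wrist_force: [0.8, 0.6, -2.3]
width: 0.0534
```

Emit:
jog_arm --pt "0 0 0 -6 50 0 40" --pt "0 0 0 -6 50 0 40" --pt "0 0 0 -6 35 0 40" --pt "0 0 0 -6 15.5 0 40" --pt "0 0 0 0 0 -30 40" --pt "0 0 0 0 0 -30 40" --pt "0 0 0 0 0 -15 40" --pt "0 0 0 0 0 0 40" --pt "0 0 0 0 0 0 40"

```text
time: 8.4
tool_pos: [0.4034, 0.3753, 0.1701]
ee_rot: [-3.141, -0.002, 0.285]
wrist_force: [0.5, -0.1, -1.2]
width: 0.0537
```

Run:
```python
from h import *
o=get_obs(); print(o["tool_pos"].round(4),o["ee_rot"].round(4),o["width"],o["wrist_force"])
im=snapshot("wrist");cv2.imwrite("pics/w5.png",im[:,:,::-1])
crop(snapshot("scene"),430,160,610,310,4,"pics/s5.png")
```

```text
[0.4034 0.3753 0.1701] [-3.1408e+00 -2.2000e-03  2.8460e-01] 0.05367988266893651 [ 0.49167585 -0.08410864 -1.17071001]
```

View pics/w5.png

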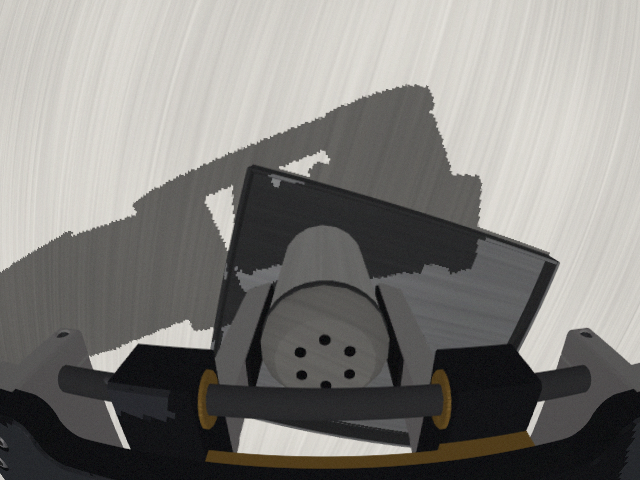

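View pics/s5.png

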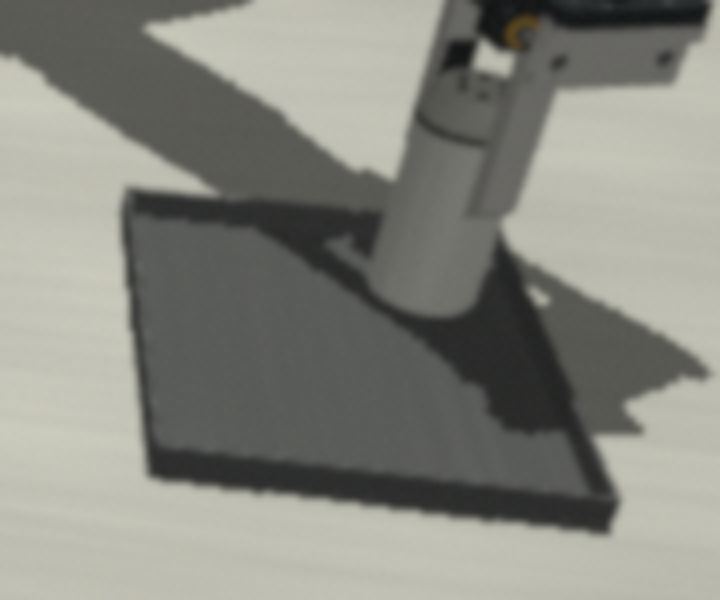

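Emit:
jog_arm --pt "0 0 0 0 0 -4 40" --pt "0 0 0 0 0 -2.5 40" --pt "0 0 0 0 0 0 40" --pt "0 0 0 0 0 0 58" --pt "0 0 0 0 0 0 75" --pt "0 0 0 0 0 0 94" --pt "0 0 0 0 0 0 94" --pt "0 0 0 0 0 30 94" --pt "0 0 0 0 0 60 94" --pt "0 0 0 0 0 60 94" --pt "0 0 0 0 0 0 94" --pt "0 0 0 0 0 0 94"

```text
time: 10.0
tool_pos: [0.4026, 0.375, 0.3117]
ee_rot: [3.141, 0.0, 0.285]
wrist_force: [0.7, 0.0, -0.5]
width: 0.094
```

Run:
```python
from h import *
o=get_obs(); print(o["tool_pos"].round(4),o["ee_rot"].round(4),o["width"],o["wrist_force"])
im=snapshot("wrist");cv2.imwrite("pics/w6.png",im[:,:,::-1])
crop(snapshot("top"),365,205,505,330,5,"pics/t6.png")
```

```text
[0.4026 0.375  0.3117] [3.1414e+00 3.0000e-04 2.8500e-01] 0.09399948469048018 [ 0.66591924  0.0060111  -0.47928282]
```

View pics/w6.png

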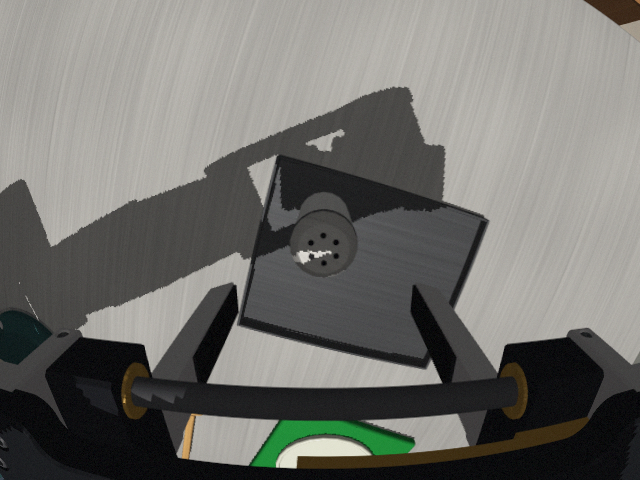

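View pics/t6.png

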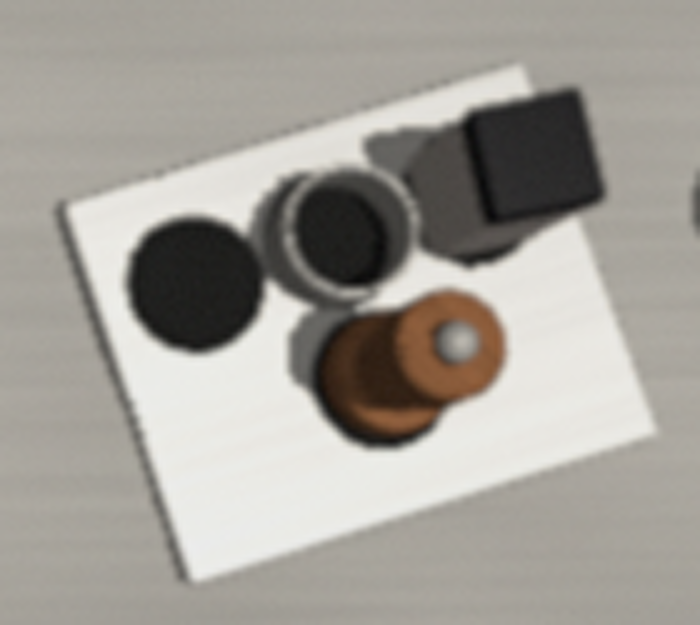

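The shaker stands upright in the tray and the stand is undisturbed. Now the jar.

Emit:
jog_arm --pt "0 0 -0.0082 8 -53 0 94" --pt "0 0 -0.0082 8 -53 0 94" --pt "0 0 -0.0082 8 -53 0 94" --pt "0 0 -0.0082 8 -53 0 94" --pt "0 0 -0.0082 8 -53 0 94" --pt "0 0 -0.0082 8 -53 0 94" --pt "0 0 -0.0082 8 -53 0 94" --pt "0 0 -0.0082 8 -53 0 94" --pt "0 0 -0.0082 8 -53 0 94" --pt "0 0 -0.0082 8 -53 0 94" --pt "0 0 -0.0082 8 -53 0 94" --pt "0 0 -0.0082 8 -53 0 94"

```text
time: 11.6
tool_pos: [0.4983, -0.2623, 0.3097]
ee_rot: [-3.138, 0.003, 0.186]
wrist_force: [0.7, 0.6, 0.3]
width: 0.0942
```

Emit:
jog_arm --pt "0 0 0 7.5 -53 0 94" --pt "0 0 0 7.2 -53.5 0 94" --pt "0 0 0 0 0 -30 94" --pt "0 0 0 0 0 -29.5 94" --pt "0 0 0 0 0 0 94" --pt "0 0 0 0 0 0 94" --pt "0 0 0 0 0 0 94"

```text
time: 12.48
tool_pos: [0.5139, -0.3675, 0.2545]
ee_rot: [3.139, -0.002, 0.187]
wrist_force: [0.0, -0.1, -0.8]
width: 0.0939
```

Run:
```python
from h import *
for i in range(2):
    c=get_calibration("wrist");o=get_obs(); print(o["tool_pos"].round(4),o["ee_rot"].round(4),o["width"],o["wrist_force"]);im=snapshot("wrist")
C=[(sq(.5137,-.3675,.13,.046,.046,.187),(0,0,255)),(sq(.5137,-.3675,.015,.046,.046,.187),(0,0,255)),(circ(.4973,-.3097,.06,.028),(255,0,0)),(circ(.440,-.3286,.14,.022),(255,0,0)),(circ(.440,-.3286,.015,.026),(255,0,0)),(sq(.4638,-.3197,.015,.17,.21,.29),(0,200,0))]
draw(im,"wrist",c,(180,130,450,330),2.9,C,"pics/w7.png",.5)
```

```text
[ 0.5139 -0.3675  0.2545] [ 3.1393e+00 -1.8000e-03  1.8690e-01] 0.09391130059833741 [ 0.01016425 -0.13327275 -0.8453495 ]
[ 0.5139 -0.3675  0.2545] [ 3.1393e+00 -2.0000e-03  1.8690e-01] 0.09427723795982386 [-0.15031266 -0.59746213 -0.16291772]
```

View pics/w7.png

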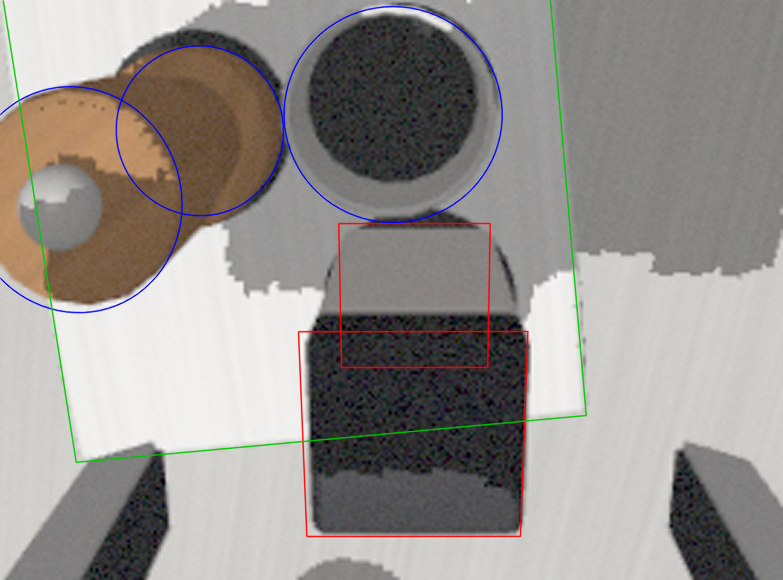

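The jar is centred between the fingers (mid 416 against 418 px). Descend and grip.

Emit:
jog_arm --pt "0 0 0 0 0 -40 94" --pt "0 0 0 0 0 -39 94" --pt "0 0 0 0 0 0 94" --pt "0 0 0 0 0 0 70" --pt "0 0 0 0 0 0 55" --pt "0 0 0 0 0 0 45" --pt "0 0 0 0 0 0 35" --pt "0 0 0 0 0 0 35" --pt "0 0 0 0 0 0 35" --pt "0 0 0 0 0 20 35" --pt "0 0 0 0 0 50 35"

```text
time: 13.95
tool_pos: [0.5123, -0.3664, 0.2411]
ee_rot: [-3.135, 0.005, 0.187]
wrist_force: [0.7, 0.2, -2.3]
width: 0.0454
```

Emit:
jog_arm --pt "0 0 0 0 25 15 35" --pt "0 0 0 -8 50 15 35" --pt "0 0 0 -8 50 0 35" --pt "0 0 0 -8 50 0 35" --pt "0 0 0 -8 50 0 35" --pt "0 0 0 -8 50 0 35" --pt "0 0 0 -8 50 0 35" --pt "0 0 0 -8 50 0 35" --pt "0 0 0 -8 50 0 35" --pt "0 0 0 -8 50 0 35" --pt "0 0 0 -8 50 0 35" --pt "0 0 0 -8 50 -15 35"

```text
time: 15.45
tool_pos: [0.424, 0.2101, 0.2595]
ee_rot: [-3.141, -0.003, 0.188]
wrist_force: [1.2, 0.1, -2.0]
width: 0.0459
```

Emit:
jog_arm --pt "0 0 0 -10 45 0 35" --pt "0 0 0 -10.7 22.5 -15 35" --pt "0 0 0 0 0 -30 35" --pt "0 0 0 0 0 -30 35" --pt "0 0 0 0 0 -15 35" --pt "0 0 0 0 0 0 35" --pt "0 0 0 0 0 -4 35" --pt "0 0 0 0 0 -2.5 35" --pt "0 0 0 0 0 0 35"

```text
time: 16.58
tool_pos: [0.405, 0.2752, 0.1627]
ee_rot: [-3.141, -0.001, 0.186]
wrist_force: [0.3, -1.0, -1.2]
width: 0.0461
```

Emit:
jog_arm --pt "0 0 0 0 0 0 50" --pt "0 0 0 0 0 0 70" --pt "0 0 0 0 0 0 94" --pt "0 0 0 0 0 0 94" --pt "0 0 0 0 0 30 94" --pt "0 0 0 0 0 60 94" --pt "0 0 0 0 0 60 94" --pt "0 0 0 0 0 0 94" --pt "0 0 0 0 0 0 94"

```text
time: 17.7
tool_pos: [0.4046, 0.2751, 0.3117]
ee_rot: [3.141, 0.0, 0.187]
wrist_force: [-0.3, -0.4, -0.6]
width: 0.0942
```

Run:
```python
from h import *
o=get_obs(); print(o["tool_pos"].round(4),o["ee_rot"].round(4),o["width"],o["wrist_force"])
im=snapshot("wrist");cv2.imwrite("pics/w8.png",im[:,:,::-1])
crop(snapshot("top"),365,205,505,330,5,"pics/t8.png")
```

```text
[0.4046 0.2751 0.3117] [3.1414e+00 3.0000e-04 1.8660e-01] 0.09416304353726189 [-0.25602527 -0.4409615  -0.58922822]
```

View pics/w8.png

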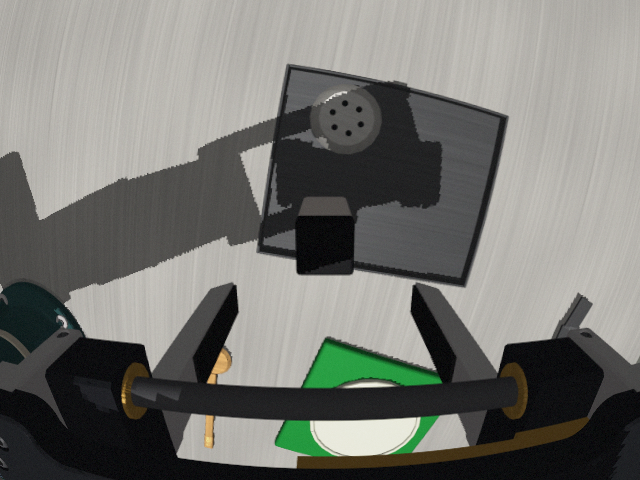

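View pics/t8.png

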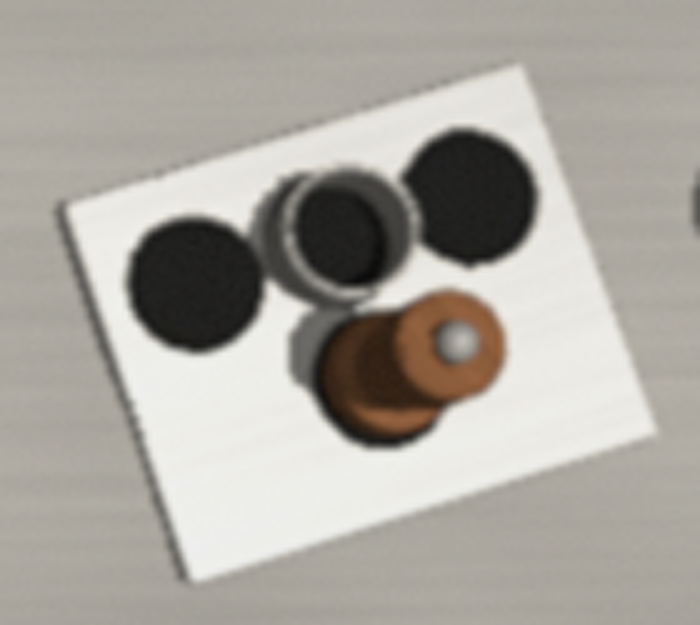

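The jar is upright in the tray and the ring and mill haven't moved. Now the mill.

Emit:
jog_arm --pt "0 0 0.0082 2.9 -50.3 0 94" --pt "0 0 0.0082 2.9 -50.3 0 94" --pt "0 0 0.0082 2.9 -50.3 0 94" --pt "0 0 0.0082 2.9 -50.3 0 94" --pt "0 0 0.0082 2.9 -50.3 0 94" --pt "0 0 0.0082 2.9 -50.3 0 94" --pt "0 0 0.0082 2.9 -50.3 0 94" --pt "0 0 0.0082 2.9 -50.3 0 94" --pt "0 0 0.0082 2.9 -50.3 0 94" --pt "0 0 0.0082 2.9 -50.3 0 94" --pt "0 0 0.0082 2.9 -50.3 0 94" --pt "0 0 0.0082 2.9 -50.3 0 94"

```text
time: 19.3
tool_pos: [0.439, -0.3298, 0.3097]
ee_rot: [-3.138, 0.002, 0.285]
wrist_force: [-0.5, -0.2, 0.1]
width: 0.0939
```

Emit:
jog_arm --pt "0 0 0 0 0 -39.5 94" --pt "0 0 0 0 0 0 94" --pt "0 0 0 0 0 0 94" --pt "0 0 0 0 0 0 94"

```text
time: 19.8
tool_pos: [0.4401, -0.3282, 0.2744]
ee_rot: [3.139, -0.002, 0.286]
wrist_force: [-0.2, 0.2, -0.2]
width: 0.0942
```

Run:
```python
from h import *
for i in range(2):
    c=get_calibration("wrist");o=get_obs(); print(o["tool_pos"].round(4),o["ee_rot"].round(4),o["width"],o["wrist_force"]);im=snapshot("wrist")
C=[(circ(.440,-.3286,.14,.022),(255,0,0)),(circ(.440,-.3286,.045,.026),(255,0,0)),(circ(.440,-.3286,.015,.026),(255,0,0)),(sq(.4638,-.3197,.015,.17,.21,.29),(0,200,0))]
draw(im,"wrist",c,(180,130,450,330),2.9,C,"pics/w9.png",.5)
```

```text
[ 0.4401 -0.3282  0.2744] [ 3.1392e+00 -1.5000e-03  2.8600e-01] 0.09421426996562203 [-0.21533149  0.17216627 -0.15219607]
[ 0.4401 -0.3282  0.2745] [ 3.1389e+00 -1.7000e-03  2.8600e-01] 0.0938260030608746 [-0.13882083  0.63765927 -0.77835065]
```

View pics/w9.png

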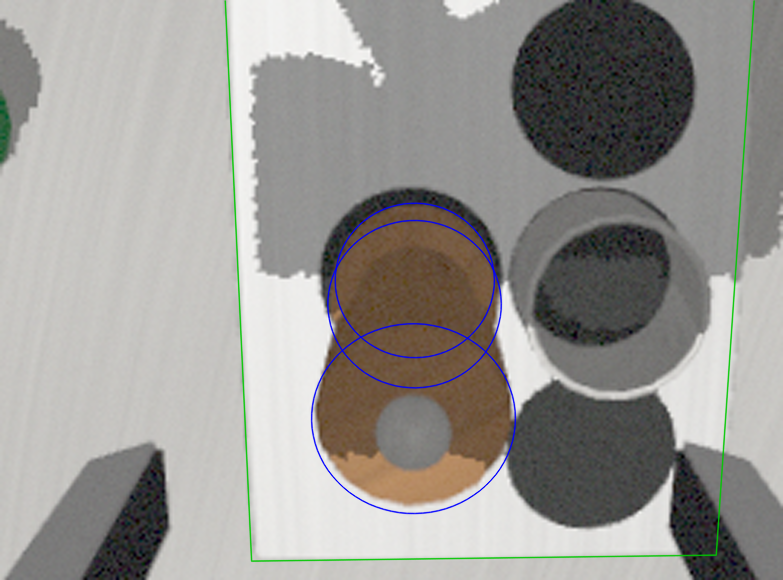

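The mill is centred (415 against 418 px). Descend, grip and lift.

Emit:
jog_arm --pt "0 0 0 0 0 -40 94" --pt "0 0 0 0 0 -40 94" --pt "0 0 0 0 0 0 94" --pt "0 0 0 0 0 0 70" --pt "0 0 0 0 0 0 55" --pt "0 0 0 0 0 0 45" --pt "0 0 0 0 0 0 32" --pt "0 0 0 0 0 0 32" --pt "0 0 0 0 0 0 32" --pt "0 0 0 0 0 20 32" --pt "0 0 0 0 0 60 32"

```text
time: 21.28
tool_pos: [0.4379, -0.327, 0.2677]
ee_rot: [-3.131, 0.006, 0.285]
wrist_force: [0.4, -1.3, -2.7]
width: 0.0436
```

Emit:
jog_arm --pt "0 0 0 0 25 0 32" --pt "0 0 0 6 50 0 32" --pt "0 0 0 6 50 0 32" --pt "0 0 0 6 50 0 32" --pt "0 0 0 6 50 0 32" --pt "0 0 0 6 50 0 32" --pt "0 0 0 6 50 0 32" --pt "0 0 0 6 50 0 32" --pt "0 0 0 6 50 0 32" --pt "0 0 0 6 50 0 32" --pt "0 0 0 6 50 0 32" --pt "0 0 0 6 50 0 32"

```text
time: 22.78
tool_pos: [0.5041, 0.2485, 0.2703]
ee_rot: [3.141, 0.004, 0.286]
wrist_force: [0.7, -1.2, -2.5]
width: 0.0439
```

Emit:
jog_arm --pt "0 0 0 6 45 0 32" --pt "0 0 0 3.2 33.6 -10 32" --pt "0 0 0 0 0 -30 32" --pt "0 0 0 0 0 -30 32" --pt "0 0 0 0 0 -15 32" --pt "0 0 0 0 0 0 32" --pt "0 0 0 0 0 -4 32" --pt "0 0 0 0 0 -2.5 32" --pt "0 0 0 0 0 0 32"

```text
time: 23.9
tool_pos: [0.515, 0.3252, 0.1818]
ee_rot: [-3.141, -0.001, 0.285]
wrist_force: [-0.3, 0.1, -2.3]
width: 0.0438
```

Emit:
jog_arm --pt "0 0 0 0 0 0 50" --pt "0 0 0 0 0 0 70" --pt "0 0 0 0 0 0 94" --pt "0 0 0 0 0 0 94" --pt "0 0 0 0 0 30 94" --pt "0 0 0 0 0 60 94" --pt "0 0 0 0 0 60 94" --pt "0 0 0 0 0 0 94" --pt "0 0 0 0 0 0 94"

```text
time: 25.02
tool_pos: [0.5147, 0.3251, 0.3307]
ee_rot: [3.141, 0.0, 0.285]
wrist_force: [0.3, -0.7, -1.8]
width: 0.094
```

Run:
```python
from h import *
for i in range(2):
    c=get_calibration("wrist");o=get_obs(); print(o["tool_pos"].round(4),o["ee_rot"].round(4),o["width"],o["wrist_force"]);im=snapshot("wrist")
C=[(circ(.403,.375,.003,.027),(0,200,0)),(circ(.403,.375,.106,.027),(0,200,0)),(sq(.405,.275,.003,.046,.046,.187),(0,0,255)),(sq(.405,.275,.118,.046,.046,.187),(0,0,255)),(circ(.515,.325,.128,.022),(255,0,0)),(circ(.515,.325,.003,.026),(255,0,0)),(sq(.458,.326,.02,.24,.20,.02),(0,200,200))]
draw(im,"wrist",c,(200,0,520,300),2.4,C,"pics/w10.png",.5)
im=snapshot("top");draw(im,"top",None,(70,200,200,350),4,C,"pics/t10a.png",.5)
b=(350,205,505,330); C=[(circ(.4973,-.3097,.06,.028),(255,0,0)),(circ(.4973,-.3097,.015,.028),(255,0,0))]; draw(im,"top",None,b,5,C,"pics/t10.png",.5)
```

```text
[0.5147 0.3251 0.3307] [3.1415e+00 3.0000e-04 2.8500e-01] 0.09399689890613876 [ 0.33595688 -0.65161627 -1.84683793]
[0.5144 0.325  0.3292] [3.141e+00 3.100e-03 2.850e-01] 0.09421002164173838 [-0.27985312 -0.40070093 -0.09472611]
```

View pics/w10.png

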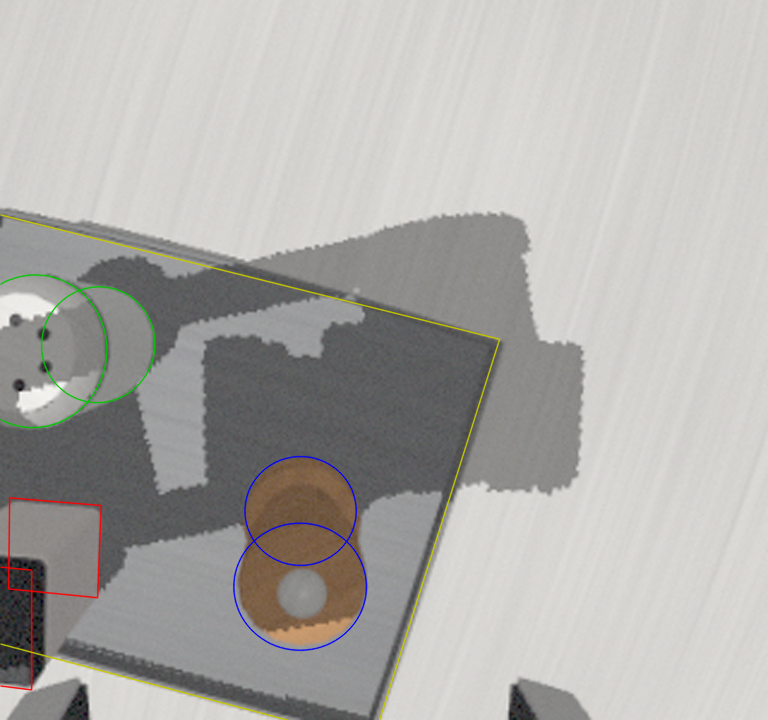

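View pics/t10.png

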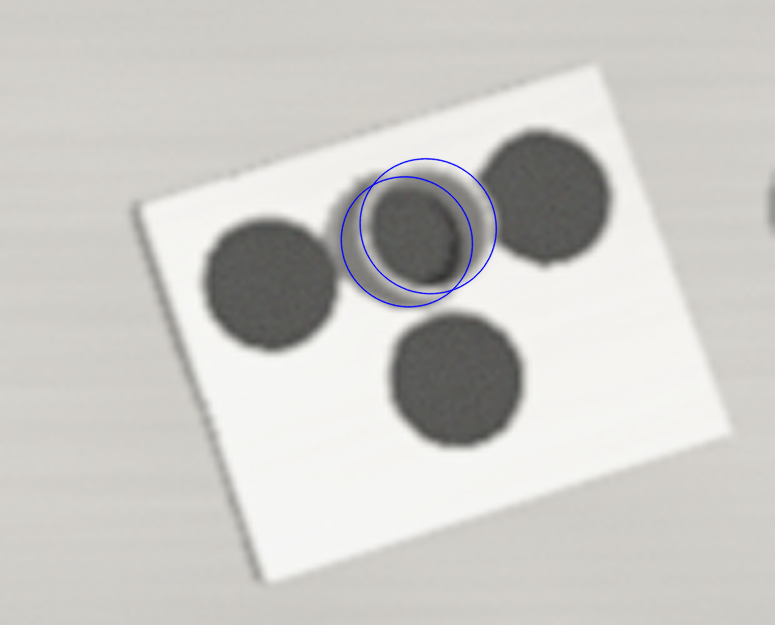

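View pics/t10a.png

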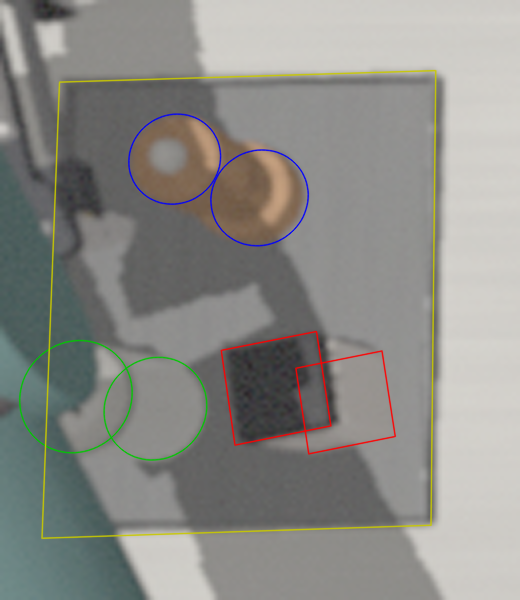

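All three are in the tray, upright and well inside. Now to hover over the ring and look.

Emit:
jog_arm --pt "0 0 0 -1.5 -53 0 94" --pt "0 0 0 -1.5 -53 0 94" --pt "0 0 0 -1.5 -53 0 94" --pt "0 0 0 -1.5 -53 0 94" --pt "0 0 0 -1.5 -53 0 94" --pt "0 0 0 -1.5 -53 0 94" --pt "0 0 0 -1.5 -53 0 94" --pt "0 0 0 -1.5 -53 0 94" --pt "0 0 0 -1.5 -53 0 94" --pt "0 0 0 -1.5 -53 0 94" --pt "0 0 0 -1.5 -53 0 94" --pt "0 0 0 -1.5 -53 0 94"

```text
time: 26.68
tool_pos: [0.4962, -0.3123, 0.3291]
ee_rot: [-3.139, 0.002, 0.285]
wrist_force: [-1.0, 0.5, 0.7]
width: 0.0943
```

Emit:
jog_arm --pt "0 0 0 0 0 -50 94" --pt "0 0 0 0 0 -50 94" --pt "0 0 0 0 0 0 94" --pt "0 0 0 0 0 0 94" --pt "0 0 0 0 0 0 94"

```text
time: 27.3
tool_pos: [0.4979, -0.3114, 0.2344]
ee_rot: [3.137, -0.003, 0.285]
wrist_force: [0.4, 0.2, 0.7]
width: 0.0942
```

Run:
```python
from h import *
for i in range(2):
    c=get_calibration("wrist");o=get_obs(); print(o["tool_pos"].round(4),o["ee_rot"].round(4),o["width"],o["wrist_force"]);im=snapshot("wrist")
r=(.4973,-.3097)
C=[(circ(*r,.06,.028),(255,0,0)),(circ(*r,.06,.0255),(255,0,0)),(circ(*r,.015,.028),(0,0,255)),(sq(.4638,-.3197,.015,.17,.21,.29),(0,200,0))]
for l in[(35,0),(-27,0),(35,62),(35,-62)]:
    q=Rm(.29)@np.array(l)/1000+[.4638,-.3197]; C.append((circ(*q,.015,.03),(0,200,200)))
draw(im,"wrist",c,(180,130,450,330),2.9,C,"pics/w11.png",.6)
```

```text
[ 0.4979 -0.3114  0.2344] [ 3.1372 -0.0033  0.2854] 0.09419586404509744 [0.44489679 0.23109292 0.69743877]
[ 0.4978 -0.3114  0.2343] [ 3.1373 -0.0032  0.2854] 0.09406547567991169 [ 0.31067859 -0.07621019  0.89746338]
```

View pics/w11.png

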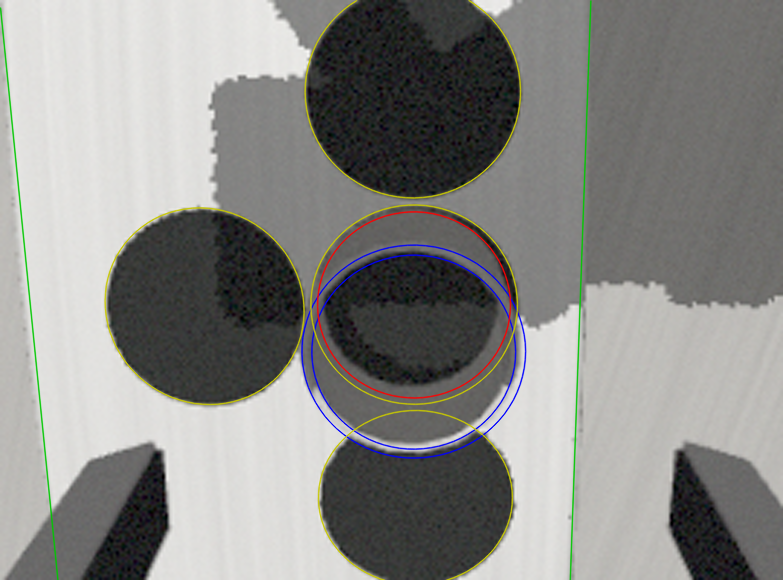

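The stand model fits the image almost perfectly. The ring sits about 1–2 mm toward +y of my estimate, so I'll adjust, descend and grip.

Emit:
jog_arm --pt "0 0 0 0 2 -50 94" --pt "0 0 0 0 0 -40 94" --pt "0 0 0 0 0 -21.5 94" --pt "0 0 0 0 0 0 94" --pt "0 0 0 0 0 0 75" --pt "0 0 0 0 0 0 60" --pt "0 0 0 0 0 0 45" --pt "0 0 0 0 0 0 45" --pt "0 0 0 0 0 0 45" --pt "0 0 0 0 0 0 45" --pt "0 0 0 0 0 20 45" --pt "0 0 0 0 0 50 45"

```text
time: 28.9
tool_pos: [0.4953, -0.3075, 0.1862]
ee_rot: [-3.134, 0.005, 0.285]
wrist_force: [0.8, -0.8, -0.4]
width: 0.0553
```

Emit:
jog_arm --pt "0 0 0 3 40 30 45" --pt "0 0 0 4 55 0 45" --pt "0 0 0 4 55 0 45" --pt "0 0 0 4 50 0 45" --pt "0 0 0 0 0 0 45" --pt "0 0 0 0 0 0 45" --pt "0 0 0 0 0 0 45"

```text
time: 29.78
tool_pos: [0.5117, -0.11, 0.2194]
ee_rot: [3.142, 0.0, 0.283]
wrist_force: [-0.4, -0.1, -0.8]
width: 0.0552
```

Run:
```python
from h import *
for i in range(2):
    c=get_calibration("wrist");o=get_obs(); print(o["tool_pos"].round(4),o["ee_rot"].round(4),o["width"],o["wrist_force"]);im=snapshot("wrist")
r=(.5115,.0122)
C=[(circ(*r,.025,.075),(255,0,0)),(circ(*r,.022,.0735),(255,0,0)),(sq(*r,.015,.2,.2,-.19),(0,0,255))]
draw(im,"wrist",c,(160,0,560,480),1.25,C,"pics/w12.png",.8)
draw(snapshot("top"),"top",None,(220,185,345,310),5,C,"pics/t12.png",1)
```

```text
[ 0.5117 -0.11    0.2194] [3.1415e+00 3.0000e-04 2.8330e-01] 0.055228902689796154 [-0.41679337 -0.12395349 -0.75982655]
[ 0.5117 -0.1101  0.2194] [-3.1416e+00  3.0000e-04  2.8310e-01] 0.055305814860385785 [-0.28286225 -0.49611655 -0.44740119]
```

View pics/w12.png

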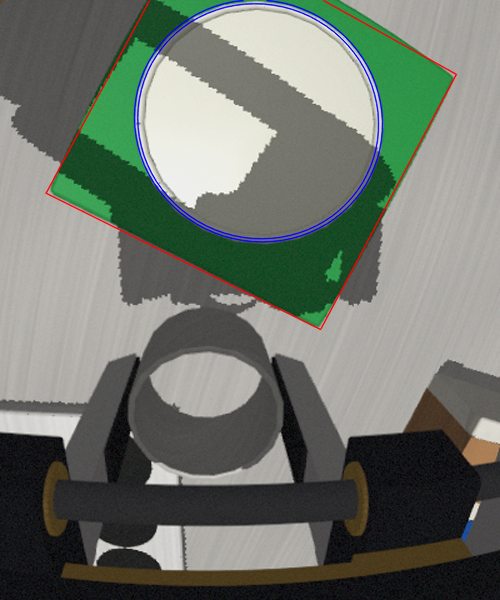

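View pics/t12.png

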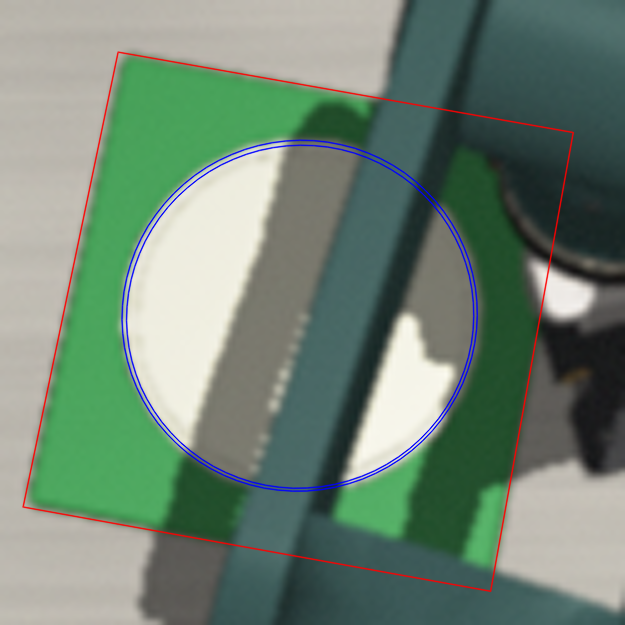

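The plate fits to about 1 mm, with centre ≈ (0.512, 0.0115). The ring is held level. Placing it now.

Emit:
jog_arm --pt "0 0 0 0 50 0 45" --pt "0 0 0 0 50 0 45" --pt "0 0 0 0 20.5 0 45" --pt "0 0 0 0 0 -40 45" --pt "0 0 0 0 0 -30 45" --pt "0 0 0 0 0 -15 45" --pt "0 0 0 0 0 0 45" --pt "0 0 0 0 0 -5 45" --pt "0 0 0 0 0 -2.5 45" --pt "0 0 0 0 0 0 45" --pt "0 0 0 0 0 0 45"

```text
time: 31.3
tool_pos: [0.512, 0.0117, 0.1276]
ee_rot: [3.141, -0.001, 0.285]
wrist_force: [-0.4, -0.1, -0.3]
width: 0.0551
```

Emit:
jog_arm --pt "0 0 0 0 0 0 60" --pt "0 0 0 0 0 0 75" --pt "0 0 0 0 0 0 94" --pt "0 0 0 0 0 0 94" --pt "0 0 0 0 0 30 94" --pt "0 0 0 0 0 60 94" --pt "0 0 0 0 0 60 94" --pt "0 0 0 0 0 40 94" --pt "0 0 0 0 0 0 94" --pt "0 0 0 0 0 0 94"

```text
time: 32.55
tool_pos: [0.5114, 0.0117, 0.3158]
ee_rot: [-3.141, 0.002, 0.285]
wrist_force: [-0.3, 0.7, -0.4]
width: 0.0941
```

Run:
```python
from h import *
for i in range(2):
    c=get_calibration("wrist");o=get_obs(); print(o["tool_pos"].round(4),o["ee_rot"].round(4),o["width"],o["wrist_force"]);im=snapshot("wrist")
r=(.512,.0115)
C=[(circ(*r,.025,.075),(255,0,0)),(circ(*r,.022,.0735),(255,0,0)),(sq(*r,.015,.2,.2,-.19),(0,0,255)),(circ(*r,.022,.028),(0,200,0)),(circ(*r,.067,.028),(0,200,0))]
draw(im,"wrist",c,(160,40,500,360),1.8,C,"pics/w13.png",.8)
```

```text
[0.5114 0.0117 0.3158] [-3.1409e+00  1.8000e-03  2.8500e-01] 0.09409403219573031 [-0.32148464  0.66769567 -0.36358213]
[0.5112 0.0117 0.315 ] [-3.1402  0.0035  0.285 ] 0.09380804925274032 [ 0.29523147  0.37986114 -0.07629629]
```

View pics/w13.png

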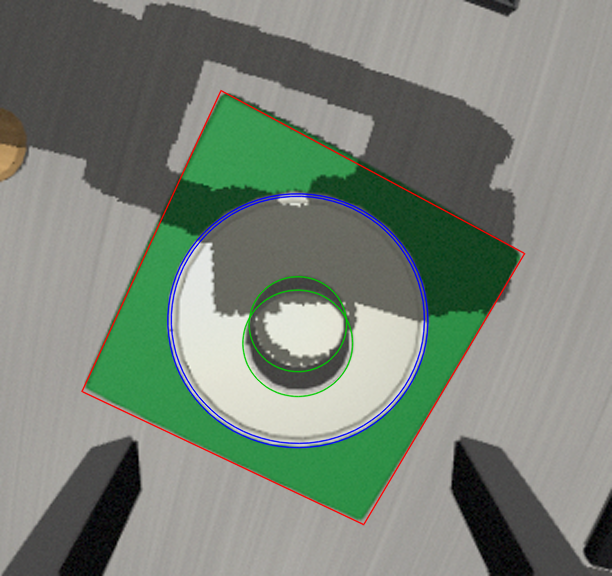

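The ring stands flat and centred on the plate. Now to return the mill.

Emit:
jog_arm --pt "0 0 0 0.5 52 0 94" --pt "0 0 0 0.5 52 0 94" --pt "0 0 0 0.5 52 0 94" --pt "0 0 0 0.5 52 0 94" --pt "0 0 0 0.5 52 0 94" --pt "0 0 0 0.5 53.5 0 94" --pt "0 0 0 0 0 -46 94" --pt "0 0 0 0 0 0 94" --pt "0 0 0 0 0 0 94"

```text
time: 33.78
tool_pos: [0.5149, 0.3247, 0.2711]
ee_rot: [3.141, 0.001, 0.284]
wrist_force: [0.0, 0.1, 1.2]
width: 0.0944
```

Run:
```python
from h import *
for i in range(2):
    o=get_obs(); print(o["tool_pos"].round(4),o["ee_rot"].round(4),o["width"]);im=snapshot("wrist")
cv2.imwrite("pics/w14.png",im[:,:,::-1])
```

```text
[0.5149 0.3247 0.2711] [3.1413e+00 9.0000e-04 2.8420e-01] 0.09440072422636171
[0.5153 0.3247 0.2725] [-3.1413e+00 -1.8000e-03  2.8400e-01] 0.09432738153258474
```

View pics/w14.png

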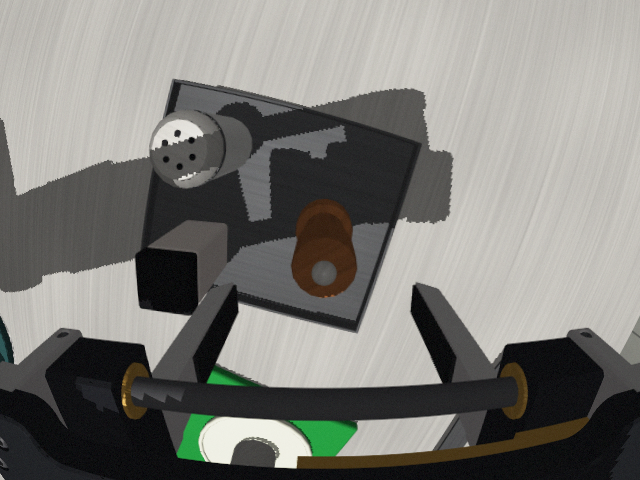

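Emit:
jog_arm --pt "0 0 0 0 0 -45 94" --pt "0 0 0 0 0 -45 94" --pt "0 0 0 0 0 0 94" --pt "0 0 0 0 0 0 70" --pt "0 0 0 0 0 0 55" --pt "0 0 0 0 0 0 45" --pt "0 0 0 0 0 0 32" --pt "0 0 0 0 0 0 32" --pt "0 0 0 0 0 0 32" --pt "0 0 0 0 0 25 32" --pt "0 0 0 0 0 50 32" --pt "0 0 0 0 0 36.5 32"

```text
time: 35.38
tool_pos: [0.5147, 0.3251, 0.2936]
ee_rot: [3.142, 0.0, 0.285]
wrist_force: [0.5, 0.7, -2.3]
width: 0.0439
```

Emit:
jog_arm --pt "0 0 0 -6 -27 0 32" --pt "0 0 0 -6 -52 0 32" --pt "0 0 0 -6 -52 0 32" --pt "0 0 0 -6 -52 0 32" --pt "0 0 0 -6 -52 0 32" --pt "0 0 0 -6 -52 0 32" --pt "0 0 0 -6 -52 0 32" --pt "0 0 0 -6 -52 0 32" --pt "0 0 0 -6 -52 0 32" --pt "0 0 0 -6 -52 0 32" --pt "0 0 0 -6 -52 0 32" --pt "0 0 0 -6 -52 0 32"

```text
time: 36.88
tool_pos: [0.4421, -0.2753, 0.2917]
ee_rot: [-3.14, 0.001, 0.285]
wrist_force: [1.6, -0.3, -1.7]
width: 0.0434
```

Emit:
jog_arm --pt "0 0 0 -3.2 -35 0 32" --pt "0 0 0 0 -19.6 0 32" --pt "0 0 0 0 0 -40 32" --pt "0 0 0 0 0 -30 32" --pt "0 0 0 0 0 -13 32" --pt "0 0 0 0 0 0 32" --pt "0 0 0 0 0 0 32"

```text
time: 37.75
tool_pos: [0.4403, -0.3287, 0.2114]
ee_rot: [3.139, -0.002, 0.286]
wrist_force: [-0.1, 0.8, -2.0]
width: 0.0434
```

Run:
```python
from h import *
for i in range(2):
    o=get_obs(); print(o["tool_pos"].round(4),o["ee_rot"].round(4),o["width"]);im=snapshot("wrist")
cv2.imwrite("pics/w15.png",im[:,:,::-1])
```

```text
[ 0.4403 -0.3287  0.2114] [ 3.1392e+00 -1.6000e-03  2.8550e-01] 0.043351921355394445
[ 0.4403 -0.3288  0.2117] [ 3.1387e+00 -1.9000e-03  2.8550e-01] 0.04375025595734363
```

View pics/w15.png

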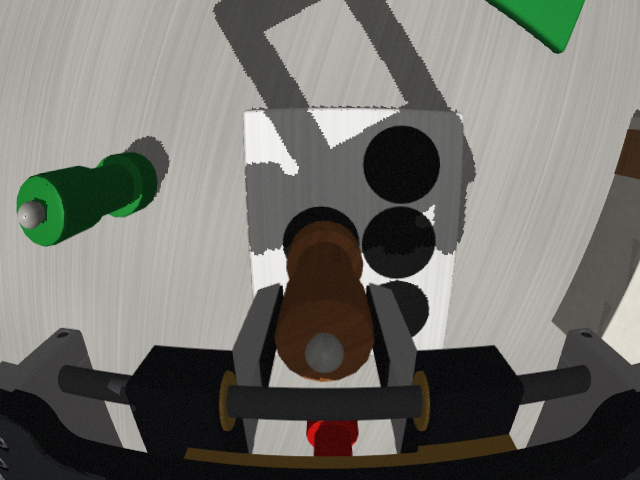

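Emit:
jog_arm --pt "0 0 0 0 0 -12 32" --pt "0 0 0 0 0 -4.5 32" --pt "0 0 0 0 0 0 32" --pt "0 0 0 0 0 0 32" --pt "0 0 0 0 0 0 50" --pt "0 0 0 0 0 0 70" --pt "0 0 0 0 0 0 94" --pt "0 0 0 0 0 0 94" --pt "0 0 0 0 0 30 94" --pt "0 0 0 0 0 50 94" --pt "0 0 0 0 0 40 94"

```text
time: 39.22
tool_pos: [0.4396, -0.3285, 0.3152]
ee_rot: [3.14, -0.001, 0.285]
wrist_force: [0.2, -0.0, 0.2]
width: 0.094
```

Emit:
jog_arm --pt "0 0 -0.0082 -2.9 50.3 0 94" --pt "0 0 -0.0082 -2.9 50.3 0 94" --pt "0 0 -0.0082 -2.9 50.3 0 94" --pt "0 0 -0.0082 -2.9 50.3 0 94" --pt "0 0 -0.0082 -2.9 50.3 0 94" --pt "0 0 -0.0082 -2.9 50.3 0 94" --pt "0 0 -0.0082 -2.9 50.3 0 94" --pt "0 0 -0.0082 -2.9 50.3 0 94" --pt "0 0 -0.0082 -2.9 50.3 0 94" --pt "0 0 -0.0082 -2.9 50.3 0 94" --pt "0 0 -0.0082 -2.9 50.3 0 94" --pt "0 0 -0.0082 -2.9 50.3 0 94"

```text
time: 40.72
tool_pos: [0.4044, 0.2768, 0.3135]
ee_rot: [-3.142, -0.001, 0.187]
wrist_force: [0.6, -0.0, 0.9]
width: 0.0937
```

Emit:
jog_arm --pt "0 0 0 0 0 -40 94" --pt "0 0 0 0 0 -20.5 94" --pt "0 0 0 0 0 0 94" --pt "0 0 0 0 0 0 94"

```text
time: 41.22
tool_pos: [0.4052, 0.2753, 0.2539]
ee_rot: [-3.141, -0.002, 0.186]
wrist_force: [0.3, 0.3, 0.3]
width: 0.094
```

Run:
```python
from h import *
for i in range(2):
    o=get_obs(); print(o["tool_pos"].round(4),o["ee_rot"].round(4),o["width"]);im=snapshot("wrist")
cv2.imwrite("pics/w16.png",im[:,:,::-1])
crop(snapshot("top"),365,205,505,330,5,"pics/t16.png")
```

```text
[0.4052 0.2753 0.2539] [-3.141e+00 -1.900e-03  1.864e-01] 0.09398990221984184
[0.4054 0.2753 0.2543] [-3.1408e+00 -2.7000e-03  1.8620e-01] 0.09385896109723219
```

View pics/w16.png

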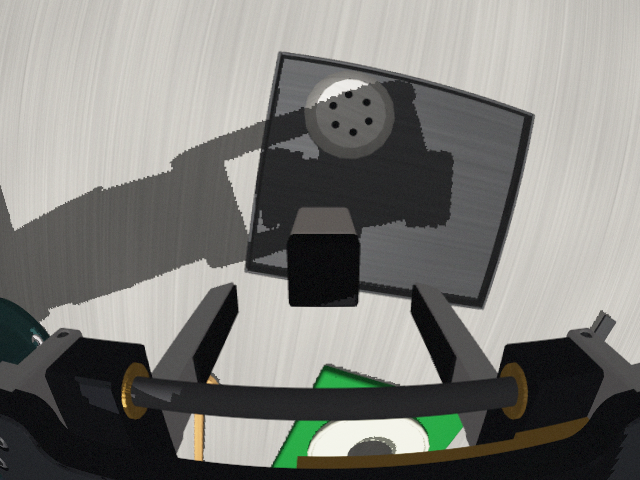

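View pics/t16.png

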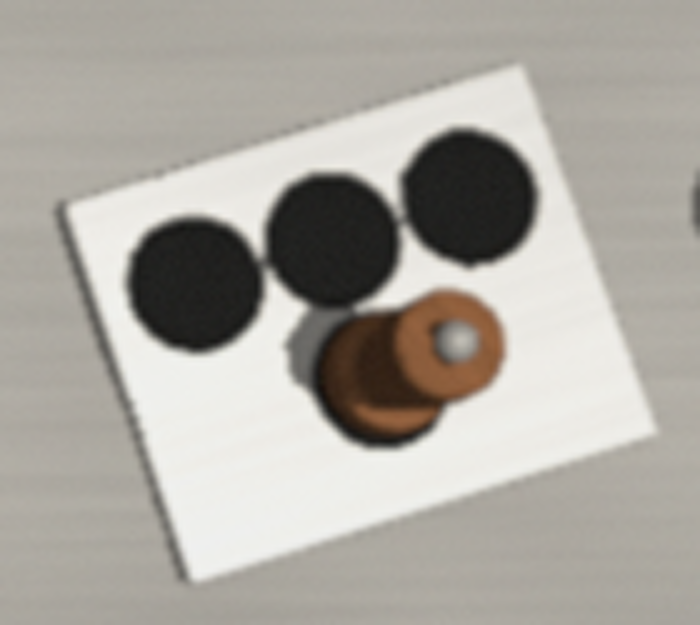

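The mill matches its starting position to the pixel. Next the jar.

Emit:
jog_arm --pt "0 0 0 0 0 -45 94" --pt "0 0 0 0 0 -45.5 94" --pt "0 0 0 0 0 0 94" --pt "0 0 0 0 0 0 70" --pt "0 0 0 0 0 0 55" --pt "0 0 0 0 0 0 45" --pt "0 0 0 0 0 0 35" --pt "0 0 0 0 0 0 35" --pt "0 0 0 0 0 0 35" --pt "0 0 0 0 0 25 35" --pt "0 0 0 0 0 50 35" --pt "0 0 0 0 0 35 35"

```text
time: 42.88
tool_pos: [0.4047, 0.2752, 0.2735]
ee_rot: [-3.141, -0.0, 0.187]
wrist_force: [0.2, -0.1, -2.8]
width: 0.0456
```

Emit:
jog_arm --pt "0 0 0 12 -27 0 35" --pt "0 0 0 12 -52 0 35" --pt "0 0 0 12 -52 0 35" --pt "0 0 0 12 -52 0 35" --pt "0 0 0 12 -52 0 35" --pt "0 0 0 12 -52 0 35" --pt "0 0 0 12 -52 0 35" --pt "0 0 0 12 -52 0 35" --pt "0 0 0 12.7 -52 0 35" --pt "0 0 0 0 -52 0 35" --pt "0 0 0 0 -52 0 35" --pt "0 0 0 0 -50 0 35"

```text
time: 44.38
tool_pos: [0.5131, -0.3234, 0.2709]
ee_rot: [-3.14, 0.001, 0.186]
wrist_force: [-0.1, 1.0, -1.5]
width: 0.0458
```

Emit:
jog_arm --pt "0 0 0 0 -30 0 35" --pt "0 0 0 0 -15.5 0 35" --pt "0 0 0 0 0 -40 35" --pt "0 0 0 0 0 -30 35" --pt "0 0 0 0 0 -12 35" --pt "0 0 0 0 0 0 35" --pt "0 0 0 0 0 0 35"

```text
time: 45.25
tool_pos: [0.5142, -0.3675, 0.1921]
ee_rot: [3.139, -0.002, 0.187]
wrist_force: [0.4, -0.4, -1.7]
width: 0.0461
```

Run:
```python
from h import *
for i in range(2):
    o=get_obs(); print(o["tool_pos"].round(4),o["ee_rot"].round(4),o["width"]);im=snapshot("wrist")
cv2.imwrite("pics/w17.png",im[:,:,::-1])
```

```text
[ 0.5142 -0.3675  0.1921] [ 3.1392e+00 -2.1000e-03  1.8710e-01] 0.04614578657842144
[ 0.5143 -0.3677  0.1924] [ 3.1388e+00 -2.4000e-03  1.8690e-01] 0.04609135572426602
```

View pics/w17.png

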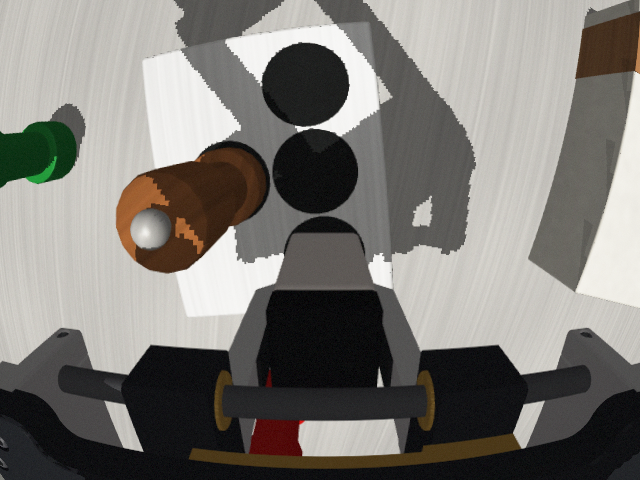

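Emit:
jog_arm --pt "0 0 0 0 0 -12 35" --pt "0 0 0 0 0 -4 35" --pt "0 0 0 0 0 0 35" --pt "0 0 0 0 0 0 35" --pt "0 0 0 0 0 0 50" --pt "0 0 0 0 0 0 70" --pt "0 0 0 0 0 0 94" --pt "0 0 0 0 0 0 94" --pt "0 0 0 0 0 30 94" --pt "0 0 0 0 0 50 94" --pt "0 0 0 0 0 58 94"

```text
time: 46.72
tool_pos: [0.5131, -0.3671, 0.3123]
ee_rot: [-3.139, 0.002, 0.187]
wrist_force: [0.2, -0.5, 0.8]
width: 0.0939
```

Emit:
jog_arm --pt "0 0 0.0082 -8 53 0 94" --pt "0 0 0.0082 -8 53 0 94" --pt "0 0 0.0082 -8 53 0 94" --pt "0 0 0.0082 -8 53 0 94" --pt "0 0 0.0082 -8 53 0 94" --pt "0 0 0.0082 -8 53 0 94" --pt "0 0 0.0082 -8 53 0 94" --pt "0 0 0.0082 -8 53 0 94" --pt "0 0 0.0082 -8 53 0 94" --pt "0 0 0.0082 -8 53 0 94" --pt "0 0 0.0082 -8 53 0 94" --pt "0 0 0.0082 -8 53 0 94"

```text
time: 48.22
tool_pos: [0.4169, 0.2703, 0.3125]
ee_rot: [3.142, -0.001, 0.285]
wrist_force: [1.0, 0.1, 0.8]
width: 0.094
```

Emit:
jog_arm --pt "0 0 0 -7.5 53 0 94" --pt "0 0 0 -7.2 53.5 0 94" --pt "0 0 0 0 0 -40 94" --pt "0 0 0 0 0 -20 94" --pt "0 0 0 0 0 0 94" --pt "0 0 0 0 0 0 94"

```text
time: 48.98
tool_pos: [0.4032, 0.3753, 0.2535]
ee_rot: [-3.141, -0.002, 0.285]
wrist_force: [-0.4, -0.3, 0.0]
width: 0.0938
```

Run:
```python
from h import *
for i in range(2):
    o=get_obs(); print(o["tool_pos"].round(4),o["ee_rot"].round(4),o["width"]);im=snapshot("wrist")
cv2.imwrite("pics/w18.png",im[:,:,::-1])
crop(snapshot("top"),365,205,505,330,5,"pics/t18.png")
```

```text
[0.4032 0.3753 0.2535] [-3.1409e+00 -1.9000e-03  2.8480e-01] 0.09383769383370465
[0.4033 0.3753 0.2539] [-3.1406e+00 -2.8000e-03  2.8470e-01] 0.09387797341313073
```

View pics/w18.png

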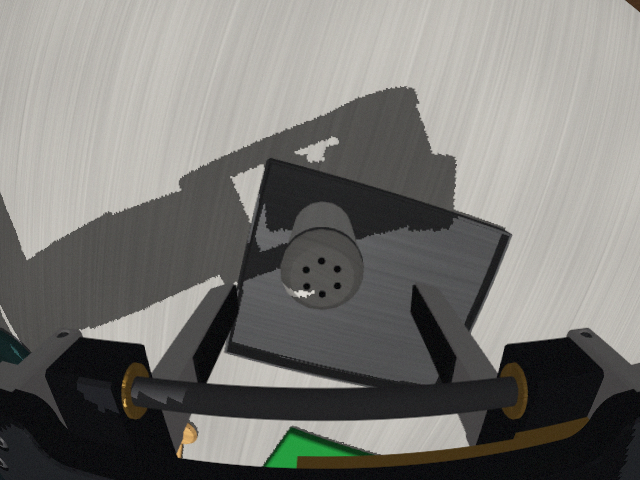

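View pics/t18.png

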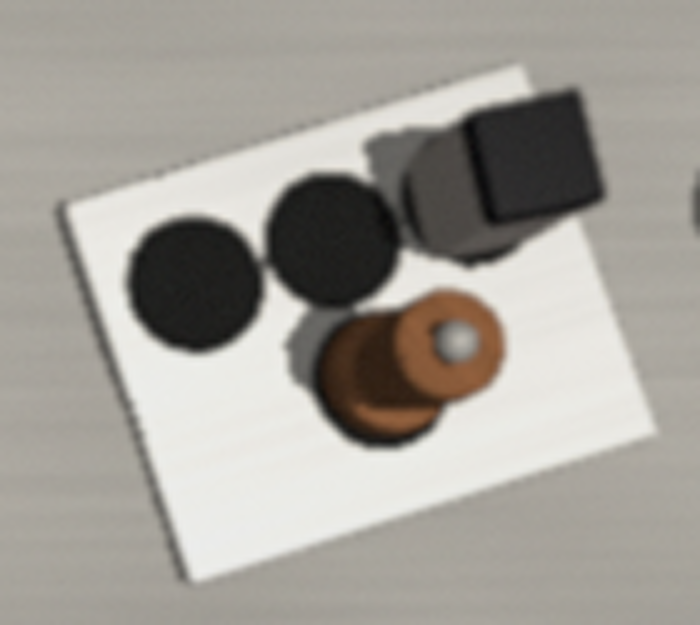

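The jar is back identically. Last, the shaker.

Emit:
jog_arm --pt "0 0 0 0 0 -45 94" --pt "0 0 0 0 0 -45 94" --pt "0 0 0 0 0 0 94" --pt "0 0 0 0 0 0 75" --pt "0 0 0 0 0 0 60" --pt "0 0 0 0 0 0 50" --pt "0 0 0 0 0 0 40" --pt "0 0 0 0 0 0 40" --pt "0 0 0 0 0 0 40" --pt "0 0 0 0 0 25 40" --pt "0 0 0 0 0 50 40" --pt "0 0 0 0 0 35 40"

```text
time: 50.62
tool_pos: [0.4029, 0.3752, 0.2734]
ee_rot: [-3.142, -0.001, 0.285]
wrist_force: [1.1, 0.4, -1.7]
width: 0.0537
```

Emit:
jog_arm --pt "0 0 0 6 -27 0 40" --pt "0 0 0 6 -52 0 40" --pt "0 0 0 6 -52 0 40" --pt "0 0 0 6 -52 0 40" --pt "0 0 0 6 -52 0 40" --pt "0 0 0 6 -52 0 40" --pt "0 0 0 6 -52 0 40" --pt "0 0 0 6 -52 0 40" --pt "0 0 0 6 -52 0 40" --pt "0 0 0 6 -52 0 40" --pt "0 0 0 6 -52 0 40" --pt "0 0 0 6 -50 0 40"

```text
time: 52.12
tool_pos: [0.4745, -0.2236, 0.2712]
ee_rot: [-3.141, 0.001, 0.284]
wrist_force: [0.3, 0.3, -1.5]
width: 0.0537
```

Emit:
jog_arm --pt "0 0 0 6 -28.5 0 40" --pt "0 0 0 0 0 0 40" --pt "0 0 0 0 0 -40 40" --pt "0 0 0 0 0 -30 40" --pt "0 0 0 0 0 -12 40" --pt "0 0 0 0 0 0 40" --pt "0 0 0 0 0 0 40"

```text
time: 53.0
tool_pos: [0.4815, -0.2504, 0.1919]
ee_rot: [3.139, -0.002, 0.285]
wrist_force: [-0.1, -0.1, -0.7]
width: 0.0537
```

Run:
```python
from h import *
for i in range(2):
    o=get_obs(); print(o["tool_pos"].round(4),o["ee_rot"].round(4),o["width"]);im=snapshot("wrist")
cv2.imwrite("pics/w19.png",im[:,:,::-1])
```

```text
[ 0.4815 -0.2504  0.1919] [ 3.1394e+00 -2.0000e-03  2.8550e-01] 0.05372625532549961
[ 0.4815 -0.2506  0.192 ] [ 3.1392e+00 -2.2000e-03  2.8530e-01] 0.0533790016224352
```

View pics/w19.png

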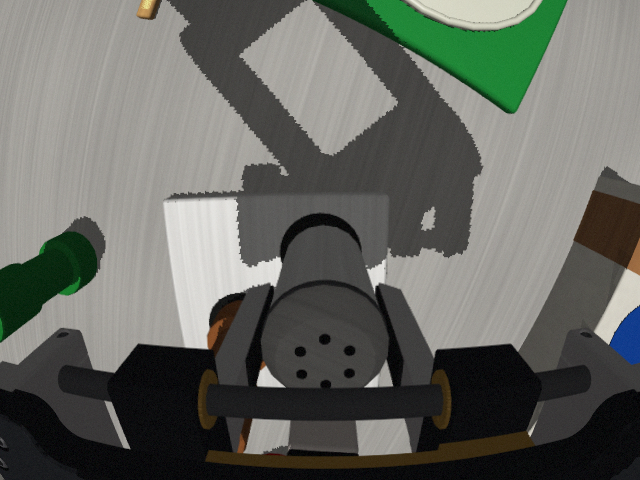

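Emit:
jog_arm --pt "0 0 0 0 0 -12 40" --pt "0 0 0 0 0 -4 40" --pt "0 0 0 0 0 0 40" --pt "0 0 0 0 0 0 40" --pt "0 0 0 0 0 0 56" --pt "0 0 0 0 0 0 75" --pt "0 0 0 0 0 0 94" --pt "0 0 0 0 0 0 94" --pt "0 0 0 0 0 30 94" --pt "0 0 0 0 0 50 94" --pt "0 0 0 0 0 50 94"

```text
time: 54.48
tool_pos: [0.4806, -0.2502, 0.3052]
ee_rot: [-3.141, 0.0, 0.285]
wrist_force: [-0.1, -0.8, -1.1]
width: 0.0942
```

Emit:
jog_arm --pt "0 0 0 -8 53 2 94" --pt "0 0 0 -8 53 2 94" --pt "0 0 0 -8 53 2 94" --pt "0 0 0 -8 53 2 94" --pt "0 0 0 -8 53 2 94" --pt "0 0 0 -8 53 2 94" --pt "0 0 0 -8 53 2 94" --pt "0 0 0 -8 53 2 94" --pt "0 0 0 -8 53 2 94" --pt "0 0 0 -8 53 2 94" --pt "0 0 0 -8 53 2 94" --pt "0 0 0 -8 53 2 94"

```text
time: 55.98
tool_pos: [0.3843, 0.3875, 0.3283]
ee_rot: [-3.141, -0.001, 0.285]
wrist_force: [0.7, -0.5, 0.8]
width: 0.0939
```

Run:
```python
from h import *
o=get_obs(); print(o["time"],o["tool_pos"].round(4),o["wrist_force"])
im=snapshot("top")
cv2.imwrite("pics/top20.png",im[:,:,::-1])
crop(im,365,205,505,330,5,"pics/t20.png")
cv2.imwrite("pics/scene20.png",snapshot("scene")[:,:,::-1])
a=cv2.imread("pics/top0.png")[205:330,365:505].astype(int);b=im[205:330,365:505,::-1].astype(int)
d=np.abs(a-b).max(2); print(np.unravel_index(d.argmax(),d.shape),(d>40).sum())
```

```text
55.975 [0.3843 0.3875 0.3283] [ 0.6755968  -0.51402911  0.76133149]
(np.int64(58), np.int64(70)) 170
```

View pics/t20.png

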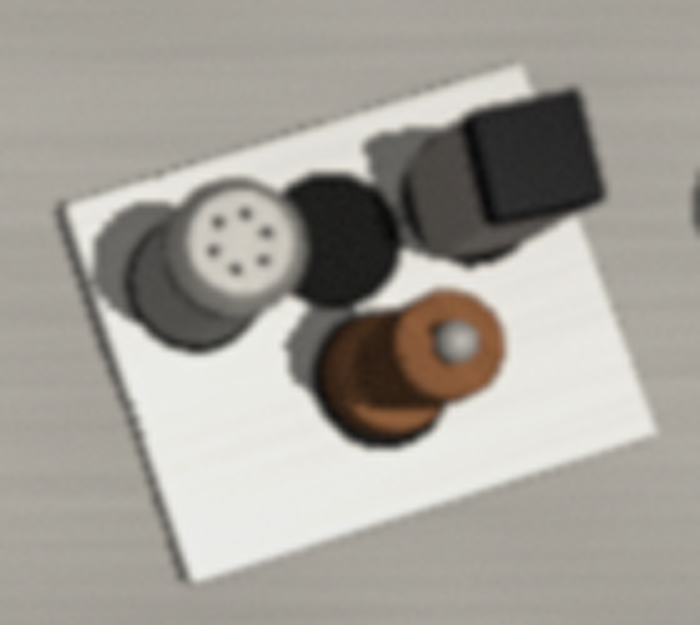

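View pics/scene20.png

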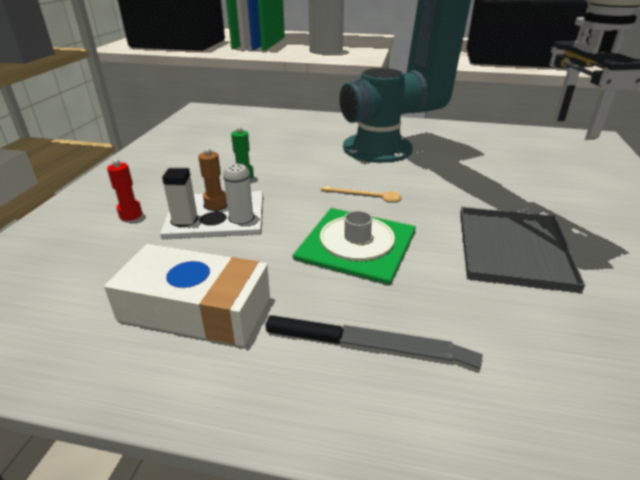

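View pics/top20.png

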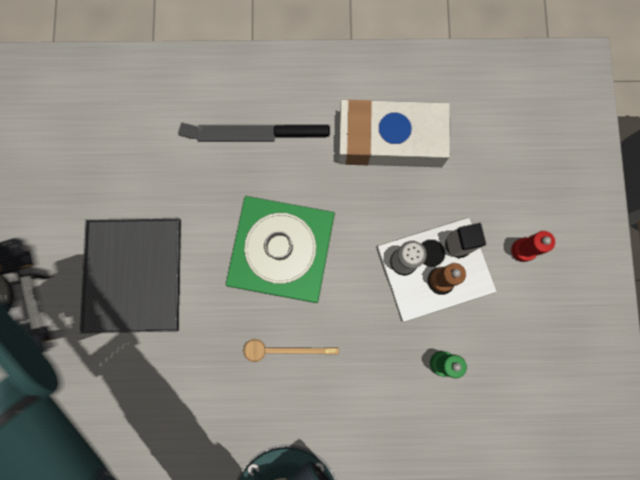

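Everything is in place and the arm is clear. Handing in.

```bash
python3 -c "
from bench import *
print(close_job())"
```

```text
the job is handed in; nothing more can be done
None
```

I moved the shaker, jar and mill upright into the tray, then set the ring flat on the plate, and last put the three back on the stand. I handed the job in at about 56 s of the 150 s allowed, with the arm holding nothing and clear of everything.

- **Seasonings:** in the last top view, all three are upright and look the same as in the first picture. They agree to about a pixel, roughly 1–2 mm. A pixel comparison of the stand area before and after found 170 changed pixels, the largest at the ring's empty place. I did not check that all 170 lie there.
- **Ring:** it stands flat in the middle of the plate. The wrist overlay put it within about 1 mm of the plate's centre.
- **Bystanders:** the knife, the carton and the red and green look-alikes show no visible change.
- **Forces:** the wrist force was about 4 N or less in every reading I took.
- **What disagreed:** early on, the scene camera was off from the wrist camera by about 1 pixel (2–4 mm at the stand). I took positions from the wrist and top cameras instead, which agreed to within about 2 mm.

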